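# Rebuild the spacer stack on a tube mixer's spindle

### The job

Fit the three spacers from the sloping rack back onto the upright spindle of the tube mixer's white drive unit: the widest first, right down on the shoulder, then the middle one on it, then the narrowest on top, each lying flat and fully down. Lower each spacer down the spindle to its seat rather than letting it fall, let go of them all, and leave the other things on the bench where they are.

Things in the scene. Friction and masses are not known exactly. Their poses are not given: they have to be found in the camera images.
- wide_spacer: ring of bare aluminium, outside diameter 60 mm, bore 17 mm, 15 mm thick, about 90 g; origin at the middle of the bore, halfway through its thickness, z along its axis. It starts flat on the rack's sloping deck with a pin through it, slid about 2 mm down-slope against the pin; which spacer is on which pin varies
- middle_spacer: ring of blue plastic, outside diameter 48 mm, bore 17 mm, 15 mm thick, about 60 g; origin at the middle of the bore, halfway through its thickness, z along its axis. It starts flat on the rack's sloping deck with a pin through it, slid about 2 mm down-slope against the pin; which spacer is on which pin varies
- narrow_spacer: ring of orange plastic, outside diameter 36 mm, bore 17 mm, 15 mm thick, about 30 g; origin at the middle of the bore, halfway through its thickness, z along its axis. It starts flat on the rack's sloping deck with a pin through it, slid about 2 mm down-slope against the pin; which spacer is on which pin varies
- rack: fixed grey rack, foot 100 (x) by 310 mm (y), 64 mm high; origin at the centre of its underside. Its deck slopes down at 35 degrees to the rack's -x (towards the robot), pin feet 45 mm up. Three pins stand square to the deck (so lean 35 degrees from vertical), 12 mm thick, 27 mm long with tapered tips, at rack y = -95, 0, 95 mm; draw spacers off along the pins
- drive: fixed white unit with a black front, 140 x 140 x 60 mm high; origin at the centre of its underside. Centred on top: a dark shoulder 10 mm high, 24 mm across its top, and from that the vertical steel spindle, 12 mm thick, 58 mm long, its last 7 mm tapering to 6 mm; tip 128 mm above the bench. It does not turn
- seat (a point): the point on the spindle's axis at the top face of the shoulder, 70 mm above the drive unit's underside, where the widest spacer must rest; z up along the spindle
- cartridge: grey test cartridge with a white cap, 45 by 24 mm, 38 mm high; a bystander, origin at the centre of its underside
- sample_jar: jar with a red lid, 48 mm across, 55 mm high; a bystander, origin at the centre of its underside
- tip_box: blue box of pipette tips with a clear lid, 85 by 125 by 62 mm; a bystander, origin at the centre of its underside
- tube_rack: white rack of capped sample tubes, 60 by 150 mm, 87 mm high; a bystander, origin at the centre of its underside
- marker: white marker pen lying on the bench, 130 mm long, 15 mm thick; a bystander, origin under its middle, x along the pen
- wash_bottle: white bottle with a red cap, 66 mm across, 150 mm high; a bystander, origin at the centre of its underside
- screwdriver: yellow-handled screwdriver lying on the bench, 180 mm long; a bystander, x along it

How it is judged (in metres and radians):
On the way, in this order (a step that is already met when the one before it is completed fails the run):
1. the widest spacer is on the spindle, flat on the shoulder, and let go (horizontal distance between wide_spacer and seat below 0.005 m and z of wide_spacer in the frame of seat between 0.0045 and 0.0105 m and angle between the z axis of wide_spacer and the z axis of seat, either way round below 0.1 rad and contact force between the fingers and wide_spacer below 0.05 N), for 0.2 s.
2. the middle spacer lies flat on the widest one, and is let go (horizontal distance between each of wide_spacer, middle_spacer and seat below 0.005 m and z of wide_spacer in the frame of seat between 0.0045 and 0.0105 m and angle between the z axis of each of wide_spacer, middle_spacer and the z axis of seat, either way round below 0.1 rad and z of middle_spacer in the frame of seat between 0.0195 and 0.0255 m and contact force between the fingers and middle_spacer below 0.05 N), for 0.2 s.
3. the narrowest spacer lies flat on top, and is let go (horizontal distance between each of wide_spacer, middle_spacer, narrow_spacer and seat below 0.005 m and z of wide_spacer in the frame of seat between 0.0045 and 0.0105 m and angle between the z axis of each of wide_spacer, middle_spacer, narrow_spacer and the z axis of seat, either way round below 0.1 rad and z of middle_spacer in the frame of seat between 0.0195 and 0.0255 m and z of narrow_spacer in the frame of seat between 0.0345 and 0.0405 m and contact force between the fingers and narrow_spacer below 0.05 N), for 0.2 s.
At the end, for the whole second after the job is handed in: All three spacers are on the spindle, widest at the bottom, then middle, then narrowest: each within 5 mm of the spindle's axis, flat to 0.1 rad, and its middle within 3 mm of its seated height (7.5, 22.5 and 37.5 mm above the shoulder); released and at rest (all of step 3 and linear speed of each of wide_spacer, middle_spacer, narrow_spacer below 0.02 m/s and contact force between the fingers and wide_spacer below 0.05 N and contact force between the fingers and middle_spacer below 0.05 N); the robot touches nothing.
It fails at once if a spacer falls down the spindle (faster than 0.45 m/s with the spindle through it) ((horizontal distance between wide_spacer and seat below 0.006 m and z of wide_spacer in the frame of seat below 0.052 m and linear speed of wide_spacer above 0.45 m/s) or (horizontal distance between middle_spacer and seat below 0.006 m and z of middle_spacer in the frame of seat below 0.052 m and linear speed of middle_spacer above 0.45 m/s) or (horizontal distance between narrow_spacer and seat below 0.006 m and z of narrow_spacer in the frame of seat below 0.052 m and linear speed of narrow_spacer above 0.45 m/s)).
It fails at once if another thing on the bench is shifted by more than 30 mm (distance of any of cartridge, sample_jar, tip_box, tube_rack, marker, wash_bottle, screwdriver from where it was at the start of the episode above 0.03 m).
It also fails if it takes over 72 s, if anything falls off the work surface, if the arm or the gripper's body presses on something with over 40 N, if the wrist force passes 120 N, or if a joint passes its speed limit or range.

### The arm

A 7-joint arm with a two-finger parallel gripper is mounted at the origin on the work surface. World frame = base frame: x ahead of the robot, y to its left, z up, the work surface at z = 0. Lengths are in mm, angles in rad, forces in N, time in s.
With the tool pointing down it reaches from about 400 to 850 mm from the base axis. Payload 4.5 kg.
Tool frame: the origin (TCP) lies midway between the tips of the shut fingers; the grasp point (between the pads) lies 19 mm behind it; z points along the fingers, y is the line along which they close (so a half turn about z gives the same grasp; the last joint's range is limited). The gripper opens to 88 mm and grips with 3 to 60 N. Pads are 18 mm wide; open, the fingers measure 123 mm over their backs; the gripper's body (75 mm by 187 mm) begins 45 mm behind the grasp point.
Start: joints at [-1.143, 0.689, -0.195, 1.565, 0.157, 0.902, -0.215], TCP at [239.796, 577.193, 238.743] pointing down, gripper open.
Joint ranges: [-3.01, 3.01], [-0.46, 2.08], [-1.47, 1.51], [0.13, 2.56], [-1, 4.14], [0.04, 2.09], [-2.66, 2.66]. Speed limits (rad/s): [2.57, 2.57, 3.14, 3.14, 3.14, 3.14, 3.14].

### API

Orientations are given as a 3x3 rotation matrix whose columns are the frame's x, y, z axes.
In Python, from station import ctrl gives the robot as it stands.
- The arm moves only by the shell command python3 shift.py FILE, which reads ROWS from the file FILE. ROWS is 1 to 10 rows, parted by semicolons, with the numbers parted by spaces; each row has 7 numbers: a rotation vector rx, ry, rz in rad, then dx, dy, dz in mm, then the finger opening in mm; each row shifts and turns the commanded pose from where the row before left it, along the tool's axes as they then stand; what a row does not reach is not made up. A row lasts 1/12 s, in which the tool goes at most 41.7 mm and 0.125 rad, less where a joint would pass 70% of its speed; a pose out of reach is approached as far as the arm can. The fingers move at their own pace and stop on an object; the grip force is fixed at half the most. Time passes only in rows, so rows that do not move let the fingers close. It prints the time, the measured TCP pose, the force, the opening and the grip force at its end. Input that does not fit is refused with a message, and nothing moves.
- ctrl.read_state(): the state, without advancing time (a new reading comes with each control period).
- ctrl.read_camera(name): name is "scene" or "top" or "wrist"; returns a dict with "color" (420x560x3 uint8, red, green, blue), "K" (3x3 intrinsics, pixels), "D" ([k1, k2, p1, p2, k3] as OpenCV has them; the pictures are not rectified), "world_to_cam" (4x4, takes a point from world to camera coordinates); the wrist camera has in their place "hand_eye" (4x4, takes a point from camera to tool coordinates, whose origin is the TCP and whose axes are the flange's). Camera axes: x right, y down, z forward; pixel columns grow to the right and rows downward; lengths in mm; the calibration is good to about 2 mm. A picture is of the moment at which its call begins: read the wrist's pose just before it. There is no depth.
- ctrl.job_done(): hands the job in; it is judged then, once.
The state is a dict: "time_s": time; "q": joint angles; "qd": joint speeds; "joint_efforts": joint torques, N m; "position": TCP position; "orientation": TCP orientation; "ft_force": force on the tool from outside, world axes, zero at the start; "wrist_torque": the same for the moment, N m; "gripper_width": finger opening in mm; "grasp_force": force on a finger pad.
Only numpy, scipy, OpenCV 4.12 (cv2) and the standard library are available. Lean on these libraries where they do the work, as an engineer would, in place of code of your own. Each camera call takes 0.05 s, during which the arm holds its last target. There are 200 camera calls.

## Working session

There is one attempt and no reset: what is moved stays moved. The work goes in short steps, Python scripts to look and compute and a shell command to move; the robot and the scene stay as the last step left them, time stands still between calls to the robot, and variables do not carry over. Pictures are saved under pics/ and viewed, at most 10 in all, crops included, and the job is handed in when it is done.

```bash
ls; mkdir -p pics
python3 - <<'E'
from station import ctrl
import cv2,numpy as np
np.set_printoptions(precision=4,suppress=True)
s=ctrl.read_state();print(s['time_s'],s['position'],s['orientation'],s['gripper_width'])
for n in("scene","top"):
    c=ctrl.read_camera(n);cv2.imwrite(f'pics/{n}0.png',c['color'][:,:,::-1]);np.savez(f'{n}0.npz',**c)
    print(n,c['K'],c['D'],c['world_to_cam'])
c=ctrl.read_camera('wrist');print(c['K'],c['D'],c['hand_eye'])
E
```

```text
pics
shift.py
station.py
0.0 [239.6527 576.5379 237.9101] [[-0.9235  0.3836 -0.0005]
 [ 0.3836  0.9235 -0.0018]
 [-0.0002 -0.0018 -1.    ]] 88.2914675749134
scene [[447.8447   0.     284.5045]
 [  0.     447.8447 217.9237]
 [  0.       0.       1.    ]] [-0.0118  0.      0.      0.      0.    ] [[  -0.7461    0.6658   -0.0063  451.5902]
 [   0.5227    0.5799   -0.6249 -222.9117]
 [  -0.4124   -0.4696   -0.7807 1244.1888]
 [   0.        0.        0.        1.    ]]
top [[454.0398   0.     277.5779]
 [  0.     454.0398 212.0496]
 [  0.       0.       1.    ]] [0.029 0.    0.    0.    0.   ] [[  -0.0032   -0.9999    0.0146  -74.27  ]
 [  -0.9898    0.0011   -0.1422  543.5677]
 [   0.1421   -0.0149   -0.9897 1013.7013]
 [   0.        0.        0.        1.    ]]
[[340.6389   0.     280.9441]
 [  0.     340.6389 205.4715]
 [  0.       0.       1.    ]] [-0.0052  0.      0.      0.      0.    ] [[  -0.0005   -0.9566   -0.2914   75.6926]
 [   1.       -0.0004   -0.0002   -0.0014]
 [   0.0001   -0.2914    0.9566 -145.4699]
 [   0.        0.        0.        1.    ]]
```

View pics/scene0.png

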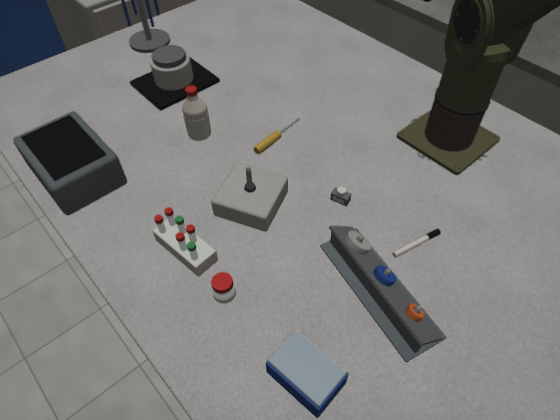

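View pics/top0.png

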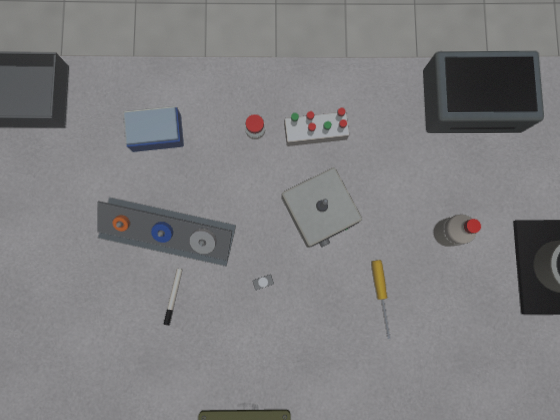

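The scene view shows the rack with wide (360,240), blue (385,274) and orange (415,312); the spindle stands at (249,170)–(250,187). The top view shows wide (202,242), blue (162,232), orange (121,224) and the spindle at about (322,205).

```bash
cat > h.py <<'E'
import numpy as np,cv2
from scipy.spatial.transform import Rotation as R
np.set_printoptions(precision=2,suppress=True)
def load(n): return dict(np.load(n))
def ray(c,uv,T=None):
    "origin, direction in world; T = cam->world"
    if T is None: T=np.linalg.inv(c['world_to_cam'])
    p=cv2.undistortPoints(np.array([[uv]],float),c['K'],c['D'])[0,0]
    d=T[:3,:3]@np.array([p[0],p[1],1]); return T[:3,3],d/np.linalg.norm(d)
def onz(r,z): return r[0]+r[1]*(z-r[0][2])/r[1][2]
def tri(rs):
    A=sum(np.eye(3)-np.outer(d,d) for o,d in rs);b=sum((np.eye(3)-np.outer(d,d))@o for o,d in rs)
    p=np.linalg.solve(A,b);return p,[np.linalg.norm(np.cross(p-o,d)) for o,d in rs]
def blobs(c,lo,hi,box=None,amin=30):
    m=cv2.inRange(cv2.cvtColor(c['color'],cv2.COLOR_RGB2HSV),lo,hi)
    if box: k=np.zeros_like(m);x0,y0,x1,y1=box;k[y0:y1,x0:x1]=1;m*=k
    cs=[x for x in cv2.findContours(m,0,2)[0] if cv2.contourArea(x)>=amin]
    return sorted(cs,key=cv2.contourArea,reverse=True)
def cen(k):
    M=cv2.moments(cv2.convexHull(k));return np.array([M['m10'],M['m01']])/M['m00']
E
python3 - <<'E'
from h import *
S=load('scene0.npz');T=load('top0.npz')
P={}
for n,lo,hi,bs,bt in(('wide',(0,0,135),(180,60,255),(335,222,378,258),(185,228,218,256)),('blue',(105,140,50),(125,255,255),(365,255,400,292),(145,215,180,250)),('orange',(3,130,80),(16,255,255),(400,295,430,325),(105,210,136,238))):
    a=blobs(S,lo,hi,bs);b=blobs(T,lo,hi,bt)
    if not a or not b: print(n,len(a),len(b));continue
    print(n,cen(a[0]),cv2.contourArea(a[0]),cen(b[0]),cv2.contourArea(b[0]),*tri([ray(S,cen(a[0])),ray(T,cen(b[0]))]))
p,e=tri([ray(S,(249,169)),ray(T,(323,201))]);print('tip',p,e)
# drive top corners
b=blobs(T,(0,0,125),(180,40,255),(270,155,370,255),300)
for k in b[:2]: print(cen(k),cv2.contourArea(k),cv2.minAreaRect(k))
im=T['color'];i=cv2.resize(im[150:280,80:380],None,fx=2.6,fy=2.6,interpolation=2)
j=cv2.resize(S['color'][150:360,200:450],None,fx=1.25,fy=1.25)
cv2.imwrite('pics/crop0.png',i[:,:,::-1]);print(i.shape)
E
```

```text
wide 1 0
blue [384.24 275.12] 229.0 [160.92 232.52] 245.5 [496.9  188.53  46.51] [np.float64(2.191639510911386), np.float64(2.1916395109114006)]
orange [414.17 312.17] 168.5 [120.53 222.86] 166.5 [518.63 280.93  46.91] [np.float64(1.4055197272094875), np.float64(1.4055197272093798)]
tip [ 555.78 -172.18  122.98] [np.float64(0.7834942341656448), np.float64(0.7834942341656801)]
[319.5 204.5] 9801.0 ((319.5, 204.5), (99.0, 99.0), 90.0)
(338, 780, 3)
```

View pics/crop0.png

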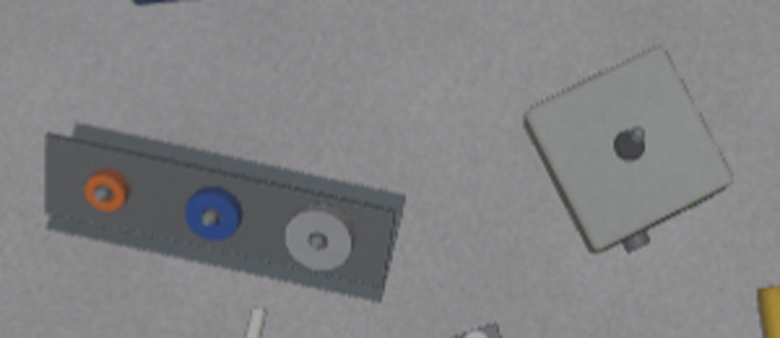

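The enlarged top view shows the deck falling toward the robot. Crop positions are orange (106,191), blue (211,215), wide (318,240), spindle tip (637,133), and they agree with the triangulation. Next I take a closer wrist view square to the deck.

```bash
cat >> h.py <<'E'
def go(p,Rt,s):
    "translation in present tool axes, and rotvec (present tool axes) to reach pose"
    R0=np.array(s['orientation']);d=R0.T@(np.array(p)-s['position']);w=R.from_matrix(R0.T@Rt).as_rotvec()
    print('trans',d,'norm %.1f'%np.linalg.norm(d),'rot',np.round(w,4),'norm %.3f'%np.linalg.norm(w),'trans in target axes',Rt.T@(np.array(p)-s['position']))
def rackR(yaw):
    xr=np.array([np.cos(yaw),np.sin(yaw),0]);yr=np.array([-xr[1],xr[0],0]);a=np.radians(35)
    z=np.sin(a)*xr-np.cos(a)*np.array([0,0,1]);return np.column_stack([np.cross(yr,z),yr,z])
def wpose(s,c):
    T=np.eye(4);T[:3,:3]=s['orientation'];T[:3,3]=s['position'];return T@c['hand_eye']
E
python3 - <<'E'
from h import *
from station import ctrl
s=ctrl.read_state()
yaw=np.arctan2(-22,92.4);print(yaw)
go((441,195,170),rackR(yaw),s)
E
```

```text
-0.23374318086890142
trans [-332.37 -275.19   68.51] norm 436.9 rot [-0.05 -0.61 -0.15] norm 0.631 trans in target axes [-193.8  -324.71  218.85]
```

```bash
echo '0 0 0 -15 -12 3 88;0 0 0 -28 -23 6 88;0 0 0 -30 -25 6 88;0 0 0 -30 -25 6 88;0 0 0 -30 -25 6 88;0 0 0 -30 -25 6 88;0 0 0 -30 -25 6 88;0 0 0 -30 -25 6 88;0 0 0 -30 -25 6 88;0 0 0 -30 -25 6 88' > m.json && python3 shift.py m.json; echo '0 0 0 -30 -25 6 88;0 0 0 -20 -15 5 88;-0.0083 -0.1015 -0.025 0 0 0 88;-0.0083 -0.1015 -0.025 0 0 0 88;-0.0083 -0.1015 -0.025 0 0 0 88;-0.0083 -0.1015 -0.025 0 0 0 88;-0.0083 -0.1015 -0.025 0 0 0 88;-0.0083 -0.1015 -0.025 0 0 0 88;0 0 0 0 0 0 88;0 0 0 0 0 0 88' > m.json && python3 shift.py m.json
python3 - <<'E'
from h import *
from station import ctrl
s=ctrl.read_state();c=ctrl.read_camera('wrist');print(s['position'],s['orientation'],s['qd'],s['q'])
np.savez('w1.npz',T=wpose(s,c),**c);cv2.imwrite('pics/w1.png',c['color'][:,:,::-1])
E
```

```text
time_s: 0.98
position: [411.5, 249.9, 181.5]
orientation: [[-0.924, 0.383, 0.0], [0.383, 0.924, 0.0], [-0.0, 0.0, -1.0]]
ft_force: [0.6, -0.4, -0.3]
gripper_width: 88.2
grasp_force: 0.0
time_s: 1.82
position: [441.8, 184.0, 168.2]
orientation: [[-0.899, 0.318, 0.301], [0.293, 0.948, -0.127], [-0.326, -0.026, -0.945]]
ft_force: [0.0, 0.6, -0.5]
gripper_width: 87.9
grasp_force: 0.0
[441.75 184.01 168.21] [[-0.9   0.32  0.3 ]
 [ 0.29  0.95 -0.13]
 [-0.33 -0.03 -0.95]] [ 0.01 -0.    0.   -0.01 -0.04 -0.    0.02] [-0.86  0.63  0.26  2.29  1.08  0.15 -0.46]
```

View pics/w1.png

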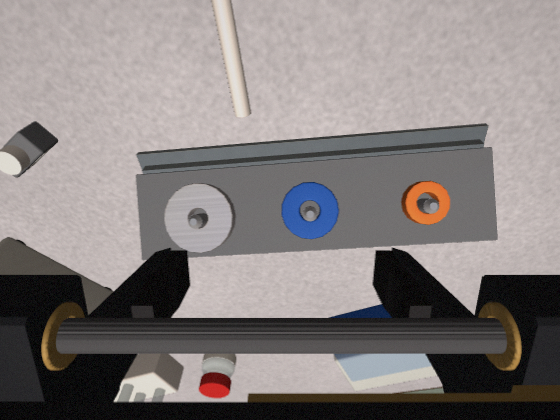

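The wrist view shows the full rack: wide at (198,217), blue (310,210), orange (427,203). The pins are visible inside the rings and the fingers are below. Only about half of the turn was made (wrist near its singularity). I'll measure the rings here, then continue turning.

```bash
cat > m1.py <<'E'
from h import *
from station import ctrl
import sys
M=(('wide',(0,0,95),(180,60,255),30),('blue',(105,140,40),(125,255,255),24),('orange',(3,130,60),(16,255,255),18))
def rings(c,T,box=None,zt=56.1):
    P={}
    for n,lo,hi,r in M:
        k=blobs(c,lo,hi,box,200)
        if not k: print(n,'none');continue
        k=min(k[:4],key=lambda k:cv2.contourArea(cv2.convexHull(k))/cv2.contourArea(k)) if n!='wide' else k[0]
        h=cv2.convexHull(k);e=cv2.fitEllipse(h);P[n]=onz(ray(c,e[0],T),zt);print(n,np.array(e[0]),np.array(e[1]),P[n])
    return P
E
python3 - <<'E'
from m1 import *
c=load('w1.npz')
for (u,v) in((175,217),(150,225),(310,190)):print(cv2.cvtColor(c['color'],cv2.COLOR_RGB2HSV)[v,u])
P=rings(c,c['T'],(150,165,480,247))
S=load('scene0.npz')
w,b,o=[P[k] for k in('wide','blue','orange')]
print(np.linalg.norm(w-b),np.linalg.norm(b-o),np.arctan2(-(o-w)[0],(o-w)[1]))
E
```

```text
[174   7 177]
[ 10   7 114]
[109 179 170]
wide [329.27 206.63] [ 91.41 645.98] [495.61 204.41  56.1 ]
blue [309.59 210.1 ] [56.33 56.59] [494.2  188.19  56.1 ]
orange [425.51 202.24] [43.8  48.57] [514.45 278.68  56.1 ]
16.276063507033037 92.72458323963926 -0.24848078672517387
```

Run:
```python
from h import *
from station import ctrl
go((430,190,150),rackR(-0.234),ctrl.read_state())
```

```text
trans [18.68  2.38 12.9 ] norm 22.8 rot [-0.06 -0.28 -0.07] norm 0.295 trans in target axes [21.35  3.14  7.45]
```

```bash
sed -i 's/(0,0,95)/(0,0,140)/' m1.py; echo '-0.0075 -0.035 -0.009 0 0 0 88;-0.0075 -0.035 -0.009 0 0 0 88;-0.0075 -0.035 -0.009 0 0 0 88;-0.0075 -0.035 -0.009 0 0 0 88;-0.0075 -0.035 -0.009 0 0 0 88;-0.0075 -0.035 -0.009 0 0 0 88;-0.0075 -0.035 -0.009 0 0 0 88;-0.0075 -0.035 -0.009 0 0 0 88;0 0 0 0 0 0 88' > m.json && python3 shift.py m.json
python3 - <<'E'
from m1 import *
s=ctrl.read_state();c=ctrl.read_camera('wrist');T=wpose(s,c);print(s['position'],s['q'])
np.savez('w2.npz',T=T,**c);cv2.imwrite('pics/w2.png',c['color'][:,:,::-1])
c1=load('w1.npz')
for cc in(c1,load('w2.npz')):
    P=rings(cc,cc['T'],(150,120,480,247) if cc is c1 else (60,30,520,245))
    w,b,o=[P[k] for k in('wide','blue','orange')]
    print(np.linalg.norm(w-b),np.linalg.norm(b-o),np.arctan2(-(o-w)[0],(o-w)[1]))
go((430,190,150),rackR(-0.234),s)
E
```

```text
time_s: 2.62
position: [438.8, 178.5, 166.7]
orientation: [[-0.824, 0.252, 0.508], [0.201, 0.967, -0.153], [-0.53, -0.024, -0.848]]
ft_force: [-0.6, -0.3, 0.1]
gripper_width: 87.7
grasp_force: 0.0
[438.81 178.52 166.69] [-0.82  0.67 -0.01  2.46  2.01  0.56 -1.51]
wide [606.96 115.49] [  8.73 253.99] [477.75 399.62  56.1 ]
blue [309.59 210.1 ] [56.33 56.59] [494.2  188.19  56.1 ]
orange [425.51 202.24] [43.8  48.57] [514.45 278.68  56.1 ]
212.06663703029787 92.72458323963926 -2.846942705553469
wide [301.17 129.88] [313.91 595.54] [442.87 189.08  56.1 ]
blue [313.06 179.92] [58.04 58.54] [492.34 188.17  56.1 ]
orange [430.78 179.03] [45.11 49.16] [512.47 278.06  56.1 ]
49.475784066605144 92.1203732496996 -0.6637500396533542
trans [18.41  9.29  7.92] norm 22.1 rot [-0.03 -0.05 -0.  ] norm 0.061 trans in target axes [18.77  9.12  7.23]
```

```bash
python3 - <<'E'
s=open('m1.py').read()
a=s.index("        k=min(");b=s.index("        h=cv2")
s=s[:a]+"""        k=[x for x in k if max(cv2.fitEllipse(cv2.convexHull(x))[1])<1.35*min(cv2.fitEllipse(cv2.convexHull(x))[1])]
        if not k: print(n,'no round');continue
        k=k[0]
"""+s[b:]
open('m1.py','w').write(s)
E
python3 - <<'E'
from m1 import *
for f in('w1.npz','w2.npz'):
    cc=load(f);P=rings(cc,cc['T'],None,54)
    w,b,o=[P[k] for k in('wide','blue','orange')]
    print(np.linalg.norm(w-b),np.linalg.norm(b-o),np.arctan2(-(o-w)[0],(o-w)[1]))
a,b=load('w1.npz'),load('w2.npz');t=load('top0.npz')
print(tri([ray(a,(309.6,210.1),a['T']),ray(b,(313.06,179.9),b['T']),ray(t,(160.92,232.52))]))
E
```

```text
wide [197.62 217.68] [67.35 68.99] [474.91  94.77  54.  ]
blue [309.59 210.1 ] [56.33 56.59] [495.74 187.85  54.  ]
orange [425.51 202.24] [43.8  48.57] [516.18 279.18  54.  ]
95.38226412062626 93.59022081570956 -0.22015774047996195
wide no round
blue [313.06 179.92] [58.04 58.54] [494.4  187.87  54.  ]
orange [430.78 179.03] [45.11 49.16] [514.75 278.73  54.  ]Traceback (most recent call last):
  File "<stdin>", line 4, in <module>
KeyError: 'wide'
```

View pics/w2.png

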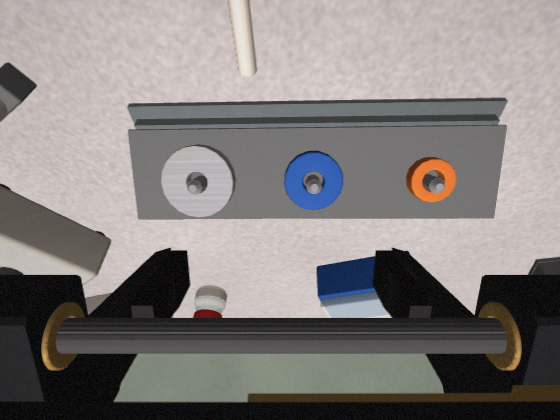

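View w2 is square to the deck. Wide is at (197,181), blue (313,180), orange (432,180), and ring spacing of about 95 mm confirms the face height of about 54 mm. Next I go to a standoff above the wide spacer.

Run:
```python
from h import *
from station import ctrl
Rt=rackR(-0.228);n=-Rt[:,2];print(n)
go(np.array((474.2,94.8,54))+40*n,Rt,ctrl.read_state())
```

```text
[-0.56  0.13  0.82]
trans [ 16.16 -71.    86.39] norm 113.0 rot [-0.04 -0.05 -0.01] norm 0.064 trans in target axes [ 21.34 -73.78  82.86]
```

```bash
echo '-0.02 -0.025 -0.005 0 0 0 88;-0.02 -0.025 -0.005 0 0 0 88;0 0 0 3 -10 11 88;0 0 0 5 -17 19 88;0 0 0 5.5 -20 22 88;0 0 0 5 -17 19 88;0 0 0 3 -10 12 88;0 0 0 0 0 0 88;0 0 0 0 0 0 88' > m.json && python3 shift.py m.json
python3 - <<'E'
from m1 import *
s=ctrl.read_state();c=ctrl.read_camera('wrist');T=wpose(s,c);print(s['position'],s['q'])
np.savez('w3.npz',T=T,**c);cv2.imwrite('pics/w3.png',c['color'][:,:,::-1])
P=rings(c,T,None,54)
go((430,190,150),rackR(-0.228),s)
E
```

```text
time_s: 3.42
position: [449.9, 144.7, 110.6]
orientation: [[-0.808, 0.207, 0.551], [0.163, 0.978, -0.128], [-0.566, -0.014, -0.825]]
ft_force: [-0.2, -0.0, -0.2]
gripper_width: 87.9
grasp_force: 0.0
[449.85 144.71 110.6 ] [-0.28  0.98 -0.85  2.56  1.93  1.29 -1.41]
wide [270.59  85.01] [522.64 602.01] [388.37 152.33  54.  ]
blue [359.28 216.22] [71.5  72.48] [492.4  187.07  54.  ]
orange [499.6  218.72] [54.07 63.47] [512.51 276.64  54.  ]
trans [  1.16  39.65 -49.23] norm 63.2 rot [-0.   -0.01  0.02] norm 0.025 trans in target axes [  1.63  39.63 -49.24]
```

View pics/w3.png

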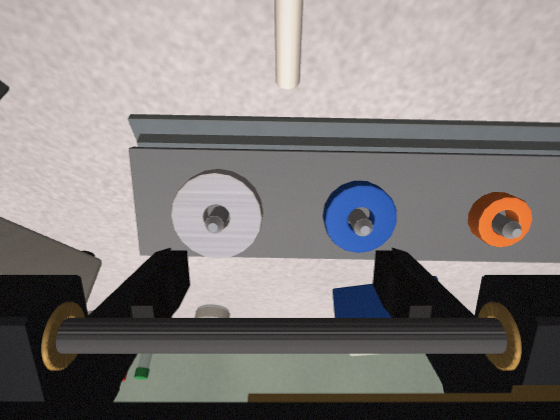

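Wide is at (217,215), blue (361,216), orange (500,220). The move stopped short because joint 4 is at its limit (2.56). I'll check the reach with a quick shoulder–wrist distance fit from the recorded poses.

Run:
```python
from h import *
from scipy.optimize import least_squares
D=[((239.65,576.54,237.9),(-.0005,-.0018,-1),1.565),((441.75,184,168.2),(.301,-.127,-.945),2.29),((438.8,178.5,166.7),(.508,-.153,-.848),2.46),((449.85,144.7,110.6),(.551,-.128,-.825),2.56)]
f=lambda v:[ (np.linalg.norm(np.array(p)-v[0]*np.array(z)-[0,0,v[1]])**2-v[2]**2-v[3]**2-2*v[2]*v[3]*np.cos(q))/1e3 for p,z,q in D]
for g in((250,340,400,400),(350,300,420,350),(300,360,420,400)):
    r=least_squares(f,g);print(r.x,r.cost)
L,h,A,B=r.x
def q4(p,z): 
    d=np.linalg.norm(np.array(p)-L*np.array(z)-[0,0,h]);return np.arccos((d*d-A*A-B*B)/2/A/B)
for t in(35,25,18):
    a=np.radians(t);xr=np.array([.974,-.226,0]);z=np.sin(a)*xr-np.cos(a)*np.array([0,0,1])
    n=-(np.sin(.611)*xr-np.cos(.611)*np.array([0,0,1]))
    for nm,F in(('w',(474.2,94.8,54)),('b',(495,187.8,54)),('o',(515.5,279,54))):
        print(t,nm,[round(q4(np.array(F)+k*n,z),2) for k in(-12,0,20,40)])
```

```text
[576.39 646.   456.65 456.65] 0.2847214847659299
[253.57 310.5  571.62 307.22] 2.681447661969327e-23
[253.57 310.5  571.62 307.22] 3.790390754877504e-25
35 w [np.float64(2.53), np.float64(2.55), np.float64(2.59), np.float64(2.63)]
35 b [np.float64(2.32), np.float64(2.34), np.float64(2.38), np.float64(2.41)]
35 o [np.float64(2.1), np.float64(2.11), np.float64(2.14), np.float64(2.17)]
25 w [np.float64(2.42), np.float64(2.45), np.float64(2.48), np.float64(2.52)]
25 b [np.float64(2.24), np.float64(2.26), np.float64(2.29), np.float64(2.32)]
25 o [np.float64(2.03), np.float64(2.04), np.float64(2.07), np.float64(2.09)]
18 w [np.float64(2.34), np.float64(2.36), np.float64(2.4), np.float64(2.43)]
18 b [np.float64(2.17), np.float64(2.19), np.float64(2.22), np.float64(2.25)]
18 o [np.float64(1.96), np.float64(1.98), np.float64(2.01), np.float64(2.03)]
```

```bash
sed -i 's/^def rings/def hough(c,box,r0,r1):\n    x0,y0,x1,y1=box;g=cv2.GaussianBlur(cv2.cvtColor(c["color"],7)[y0:y1,x0:x1],(5,5),0)\n    k=cv2.HoughCircles(g,cv2.HOUGH_GRADIENT,1,60,param1=80,param2=15,minRadius=r0,maxRadius=r1);return k[0][0]+[x0,y0,0]\n&/' m1.py
cat >> h.py <<'E'
def tiltR(yaw,deg):
    xr=np.array([np.cos(yaw),np.sin(yaw),0]);yr=np.array([-xr[1],xr[0],0]);a=np.radians(deg)
    z=np.sin(a)*xr-np.cos(a)*np.array([0,0,1]);return np.column_stack([np.cross(yr,z),yr,z])
E
python3 - <<'E'
from m1 import *
for f,b,r in(('w1.npz',(150,170,250,262),(28,42)),('w2.npz',(145,130,250,230),(28,42)),('w3.npz',(150,150,290,280),(35,55))):
    c=load(f);k=hough(c,b,*r);print(k,onz(ray(c,k[:2],c['T']),54),onz(ray(c,k[:2],c['T']),50))
n=-rackR(-.222)[:,2]
go(np.array((474,94.6,54))+32*n,tiltR(-.222,20),ctrl.read_state())
E
```

```text
[197.5 218.5  34.4] [475.68  94.27  54.  ] [478.26  91.97  50.  ]
[197.5 179.5  36.6] [472.47  96.81  54.  ] [475.94  94.37  50.  ]
[215.5 212.5  43.8] [470.69  96.06  54.  ] [475.55  93.67  50.  ]
trans [  6.06 -44.24  35.17] norm 56.8 rot [-0.01  0.26  0.02] norm 0.257 trans in target axes [ -3.91 -44.45  35.21]
```

```bash
echo '0 0.06 0.004 0 0 0 88;0 0.07 0.004 0 0 0 88;0 0.07 0.004 0 0 0 88;0 0.057 0.004 -0.5 -5 4 88;0 0 0 -1 -11 9 88;0 0 0 -1 -13 12 88;0 0 0 -1 -11 9 88;0 0 0 -0.5 -5 4 88;0 0 0 0 0 0 88;0 0 0 0 0 0 88' > m.json && python3 shift.py m.json
python3 - <<'E'
from m1 import *
s=ctrl.read_state();c=ctrl.read_camera('wrist');T=wpose(s,c);print(s['position'],s['q'])
np.savez('w4.npz',T=T,**c);cv2.imwrite('pics/w4.png',c['color'][:,:,::-1])
n=-rackR(-.222)[:,2]
go(np.array((475,94,51))+32*n,tiltR(-.222,20),s)
g=cv2.HoughCircles(cv2.GaussianBlur(cv2.cvtColor(c['color'],7)[130:310,180:400],(5,5),0),3,1,20,param1=80,param2=15,minRadius=30,maxRadius=65);print(g[0][:4]+[180,130,0])
E
```

```text
time_s: 4.3
position: [457.7, 99.4, 79.3]
orientation: [[-0.917, 0.215, 0.335], [0.2, 0.977, -0.079], [-0.345, -0.006, -0.939]]
ft_force: [-0.1, 0.1, 0.5]
gripper_width: 88.2
grasp_force: 0.0
[457.72  99.41  79.27] [ 0.01  0.94 -0.83  2.43  1.91  0.93 -1.04]
trans [ 1.   -1.46  1.83] norm 2.5 rot [-0.    0.    0.01] norm 0.008 trans in target axes [ 0.99 -1.47  1.83]
[[279.5 255.5  52.9]
 [231.5 227.5  52.1]]
```

View pics/w4.png

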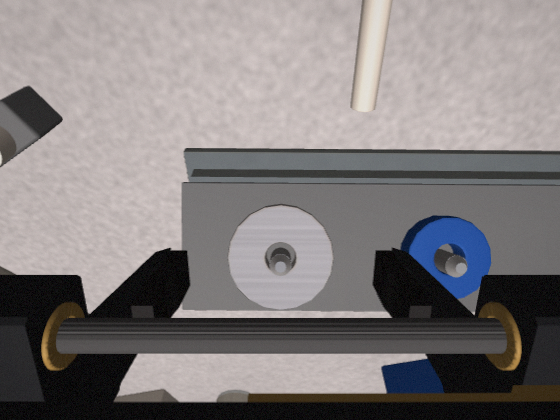

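Wide is centred between the fingers at (280,256) with radius 52 px, so about 195 mm deep. The predicted values are v 257 and depth 193 mm, so the position holds. I'll descend and grip.

```bash
echo '0 0 0 -1 -0.2 4 88;0 0 0 -2 -0.3 8 88;0 0 0 -2.2 -0.3 10 88;0 0 0 -2.2 -0.2 10 88;0 0 0 -1.5 -0.2 6.5 88;0 0 0 -1 0 4 88;0 0 0 0 0 0 88;0 0 0 0 0 0 88' > m.json && python3 shift.py m.json
python3 - <<'E'
from h import *
from station import ctrl
s=ctrl.read_state();n=-rackR(-.222)[:,2];print(s['ft_force'])
go(np.array((475,94,51))-10*n,tiltR(-.222,20),s)
E
```

```text
time_s: 5.02
position: [478.8, 92.4, 43.4]
orientation: [[-0.918, 0.214, 0.334], [0.2, 0.977, -0.077], [-0.343, -0.004, -0.939]]
ft_force: [-11.1, -1.6, 29.2]
gripper_width: 88.0
grasp_force: 14.8
[-11.12  -1.57  29.18]
trans [-1.38  0.75  1.13] norm 1.9 rot [-0.    0.    0.01] norm 0.008 trans in target axes [-1.38  0.76  1.13]
```

```bash
echo '0 0 0 0.8 0.5 -3.3 88;0 0 0 0 0 0 88;0 0 0 0 0 0 88' > m.json && python3 shift.py m.json; echo '0 0 0 0 0 0 55;0 0 0 0 0 0 55;0 0 0 0 0 0 55;0 0 0 0 0 0 55;0 0 0 0 0 0 55;0 0 0 0 0 0 55' > m.json && python3 shift.py m.json
```

```text
time_s: 5.27
position: [478.7, 93.1, 44.2]
orientation: [[-0.918, 0.217, 0.333], [0.202, 0.976, -0.078], [-0.342, -0.004, -0.94]]
ft_force: [-0.3, 1.4, 0.9]
gripper_width: 88.2
grasp_force: 0.7
time_s: 5.77
position: [478.7, 93.2, 44.5]
orientation: [[-0.917, 0.217, 0.334], [0.202, 0.976, -0.078], [-0.343, -0.004, -0.939]]
ft_force: [-1.3, 1.2, -0.9]
gripper_width: 59.7
grasp_force: 30.0
```

```bash
echo '0 0 0 1 0 -3.7 50;0 0 0 2 0 -7.4 50;0 0 0 2.6 0 -9.7 50;0 0 0 2.6 0 -9.7 50;0 0 0 2.6 0 -9.7 50;0 0 0 2 0 -7.4 50;0 0 0 0 0 -10 50;0 0 0 0 0 0 50' > m.json && python3 shift.py m.json
python3 - <<'E'
from m1 import *
s=ctrl.read_state();c=ctrl.read_camera('wrist');print(s['position'],s['q'],s['ft_force'])
np.savez('w5.npz',T=wpose(s,c),**c);cv2.imwrite('pics/w5.png',c['color'][:,:,::-1])
t=load('top0.npz');S=load('scene0.npz')
print(onz(ray(t,(322,207.4)),60),onz(ray(t,(325,201.2)),128),onz(ray(S,(249,167.5)),128),onz(ray(t,(322,205.8)),70))
go((556,-172,190),tiltR(-.70,-14.9),s)
E
```

```text
time_s: 6.43
position: [447.0, 100.8, 96.1]
orientation: [[-0.917, 0.214, 0.335], [0.2, 0.977, -0.077], [-0.344, -0.004, -0.939]]
ft_force: [0.0, 0.4, -0.7]
gripper_width: 59.6
grasp_force: 30.0
[447.03 100.77  96.12] [ 0.01  0.9  -0.85  2.45  1.87  0.91 -1.04] [ 0.03  0.43 -0.67]
[ 551.05 -176.42   60.  ] [ 553.94 -175.28  128.  ] [ 556.17 -172.39  128.  ] [ 553.16 -175.34   70.  ]
trans [-186.83 -243.41  -30.63] norm 308.4 rot [0.02 0.6  0.49] norm 0.775 trans in target axes [-226.22 -138.43 -157.34]
```

View pics/w5.png

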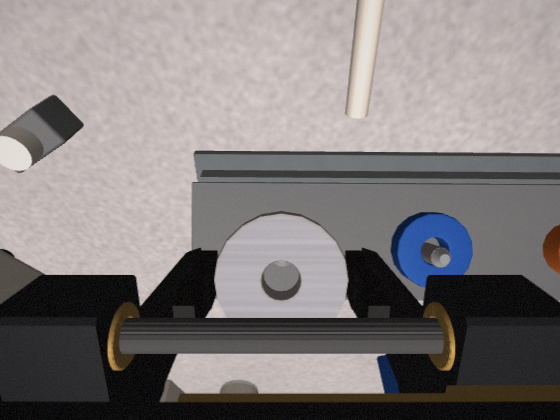

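The wide ring is gripped square, with its bore centred at (281,279). It is clear of the rack. I'll carry it to above the spindle and level it.

```bash
echo '0 0 0 -4 0 -10 50;0 0 0 -10 -12 -9 50;0 0 0 -20 -27 -5 50;0 0 0 -24 -32 -2 50;0 0 0 -25 -34 -1 50;0 0 0 -25 -34 -1 50;0 0 0 -25 -34 -1 50;0 0 0 -24 -32 -1 50;0 0 0 -20 -26 -1 50;0 0 0 -10 -12 0 50' > m.json && python3 shift.py m.json; echo '0.001 0.04 0.03 0 0 0 50;0.002 0.07 0.057 0 0 0 50;0.002 0.07 0.057 0 0 0 50;0.002 0.07 0.057 0 0 0 50;0.002 0.07 0.057 0 0 0 50;0.002 0.07 0.057 0 0 0 50;0.002 0.07 0.057 0 0 0 50;0.002 0.07 0.057 0 0 0 50;0.002 0.07 0.061 0 0 0 50;0 0 0 0 0 0 50' > m.json && python3 shift.py m.json
python3 - <<'E'
from m1 import *
s=ctrl.read_state();print(s['position'],s['q'],s['ft_force'],s['gripper_width'])
go((556,-172,190),tiltR(-.70,-14.9),s)
E
```

```text
time_s: 7.32
position: [549.7, -161.5, 184.5]
orientation: [[-0.917, 0.222, 0.33], [0.206, 0.975, -0.084], [-0.341, -0.009, -0.94]]
ft_force: [-0.4, -0.3, -0.5]
gripper_width: 59.6
grasp_force: 30.0
time_s: 8.15
position: [550.1, -159.1, 181.8]
orientation: [[-0.735, 0.648, -0.201], [0.627, 0.762, 0.163], [0.259, -0.006, -0.966]]
ft_force: [0.6, -1.9, -1.2]
gripper_width: 59.8
grasp_force: 30.0
[ 550.13 -159.09  181.8 ] [ 0.64  0.9  -0.75  1.53  0.45  1.15  0.67] [ 0.56 -1.94 -1.25] 59.79174679270917
trans [-10.29  -6.08 -11.21] norm 16.4 rot [-0.   -0.   -0.01] norm 0.008 trans in target axes [-10.27  -6.09 -11.22]
```

```bash
echo '0 0 0 -12 0 -2 50;0 0 0 -21 0 -4 50;0 0 0 -20 0 -4 50;0 0 0 -10 0 -2 50;0 0 0 0 0 0 50;0 0 0 0 0 0 50' > m.json && python3 shift.py m.json
python3 - <<'E'
from m1 import *
s=ctrl.read_state();c=ctrl.read_camera('wrist');print(s['position'],s['q'],s['qd'])
np.savez('w6.npz',T=wpose(s,c),**c);cv2.imwrite('pics/w6.png',c['color'][:,:,::-1])
E
```

```text
time_s: 8.65
position: [597.5, -197.8, 178.7]
orientation: [[-0.74, 0.643, -0.2], [0.622, 0.766, 0.162], [0.257, -0.005, -0.966]]
ft_force: [0.8, 0.8, -1.1]
gripper_width: 59.5
grasp_force: 30.0
[ 597.52 -197.75  178.7 ] [ 0.63  0.97 -0.73  1.33  0.46  1.27  0.76] [-0.   -0.01 -0.01  0.02 -0.01  0.   -0.  ]
```

View pics/w6.png

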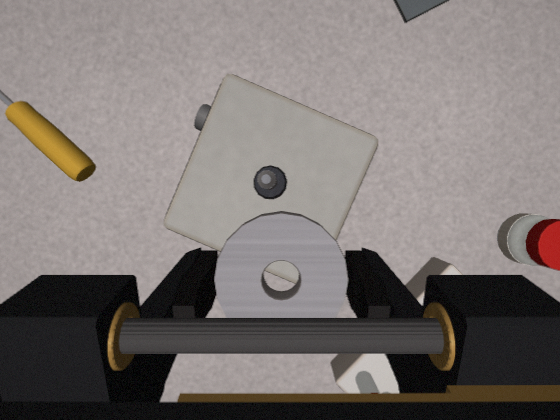

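View w6 looks down onto the drive: shoulder disc at (270,182), spindle tip about (266,179), held ring's bore at (281,279). Next I compute the offset between the bore and the spindle axis.

```bash
cat > m2.py <<'E'
from m1 import *
def spindle(c,T,box):
    x0,y0,x1,y1=box;g=cv2.cvtColor(c['color'],7)[y0:y1,x0:x1]
    k=max(cv2.findContours((g<100).astype(np.uint8),0,2)[0],key=cv2.contourArea);(u,v),r=cv2.minEnclosingCircle(k)
    sh=cen(k)+[x0,y0]
    t=cv2.HoughCircles(cv2.resize(g,None,fx=4,fy=4,interpolation=2),3,1,200,param1=60,param2=8,minRadius=12,maxRadius=30)
    print('shoulder',sh,(u+x0,v+y0,r),onz(ray(c,sh,T),70),'tip',None if t is None else t[0][0]/4+[x0,y0,0], None if t is None else onz(ray(c,t[0][0][:2]/4+[x0,y0],T),128))
    return g
E
python3 - <<'E'
from m2 import *
c=load('w6.npz');T=c['T']
g=spindle(c,T,(240,152,300,208))
x0,y0,x1,y1=245,262,315,300
b=cv2.HoughCircles(cv2.cvtColor(c['color'],7)[240:320,230:330],3,1,200,param1=80,param2=10,minRadius=14,maxRadius=24);k=b[0][0]+[230,240,0];print(k)
d=17/2/k[2]*340.64;o,r=ray(c,k[:2],T)
print('depth',d,'face centre',o+r*d/(r@T[:3,2]),'n from tool',T[:3,2])
print(g[14:44:3,12:50:3])
E
```

```text
shoulder [269.86 181.91] (269.8160820007324, 181.90665435791016, 16.90775489807129) [ 557.35 -176.28   70.  ] tip [265.62 181.38   7.35] [ 558.29 -177.65  128.  ]
[280.5 280.5  19.6]
depth 147.7265277370817 face centre [ 599.03 -199.34  192.21] n from tool [ 0.02 -0.03 -1.  ]
[[160 156 158 160 112  50  34  49 149 162 160 164 162]
 [160 162 159  45  62  59  61  62  60  29 160 161 163]
 [161 159  54  93  94  86  85  72  58  61  27 162 162]
 [162  91  85  97 136 133  79  80  55  63  49 124 164]
 [161  48  99 120 136 131 117  73  61  59  62  26 160]
 [161  56 102 100 132 128  97  71  50  63  57  35 159]
 [161  49  68  85  79  75  72  80  44  58  57  23 158]
 [162  40  62  75  80  77  90  42  59  55  57  47 159]
 [165 122  53  60  55  57  61  61  59  57  29 129 161]
 [163 165  31  58  59  62  64  56  61  45  71 164 160]]
```

```bash
echo '0 0 0 10 -2.3 5 50;0 0 0 14 -3.3 14 50;0 0 0 10 -2.3 14 50;0 0 0 3.4 -0.9 8 50;0 0 0 0 0 0 50;0 0 0 0 0 0 50;0 0 0 0 0 0 50' > m.json && python3 shift.py m.json
python3 - <<'E'
from m2 import *
s=ctrl.read_state();c=ctrl.read_camera('wrist');print(s['position'],s['orientation'])
np.savez('w7.npz',T=wpose(s,c),**c)
cv2.imwrite('pics/w7.png',cv2.resize(c['color'][200:340,190:370,::-1],None,fx=4,fy=4))
E
```

```text
time_s: 9.28
position: [557.9, -175.2, 149.8]
orientation: [[-0.739, 0.644, -0.197], [0.623, 0.765, 0.162], [0.255, -0.003, -0.967]]
ft_force: [0.4, 0.6, -0.1]
gripper_width: 59.5
grasp_force: 30.0
[ 557.88 -175.23  149.82] [[-0.74  0.64 -0.2 ]
 [ 0.62  0.77  0.16]
 [ 0.25 -0.   -0.97]]
```

View pics/w7.png

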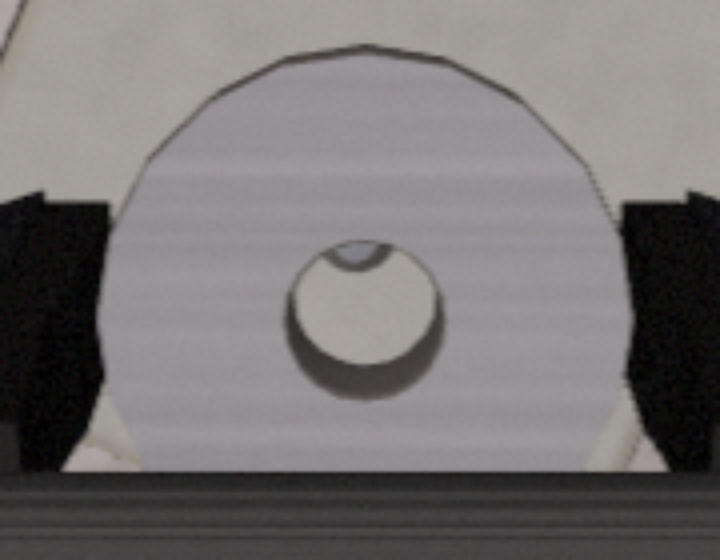

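The spindle tip shows through the bore at full-frame (280,261), which puts the spindle about 3 mm toward the robot from the ring axis. The ring also leans about 0.035 rad. I'll correct both and lower onto the tip.

```bash
echo '0 0.035 0 0 0 0 50;0 0 0 2.6 -0.4 0.8 50;0 0 0 -1.45 0 4.8 50;0 0 0 -1.45 0 4.8 50;0 0 0 -1.45 0 4.8 50;0 0 0 -1.45 0 4.8 50;0 0 0 -1.45 0 4.8 50;0 0 0 0 0 0 50' > m.json && python3 shift.py m.json
python3 - <<'E'
from m2 import *
s=ctrl.read_state();c=ctrl.read_camera('wrist');print(s['position'],s['orientation'],wpose(s,c)[:3,2])
np.savez('w8.npz',T=wpose(s,c),**c)
cv2.imwrite('pics/w8.png',cv2.resize(c['color'][200:340,190:370,::-1],None,fx=4,fy=4))
E
```

```text
time_s: 10.0
position: [553.7, -173.6, 122.9]
orientation: [[-0.731, 0.643, -0.226], [0.617, 0.766, 0.184], [0.292, -0.005, -0.957]]
ft_force: [-0.5, -0.3, -1.3]
gripper_width: 59.7
grasp_force: 30.0
[ 553.69 -173.61  122.88] [[-0.73  0.64 -0.23]
 [ 0.62  0.77  0.18]
 [ 0.29 -0.01 -0.96]] [-0. -0. -1.]
```

View pics/w8.png

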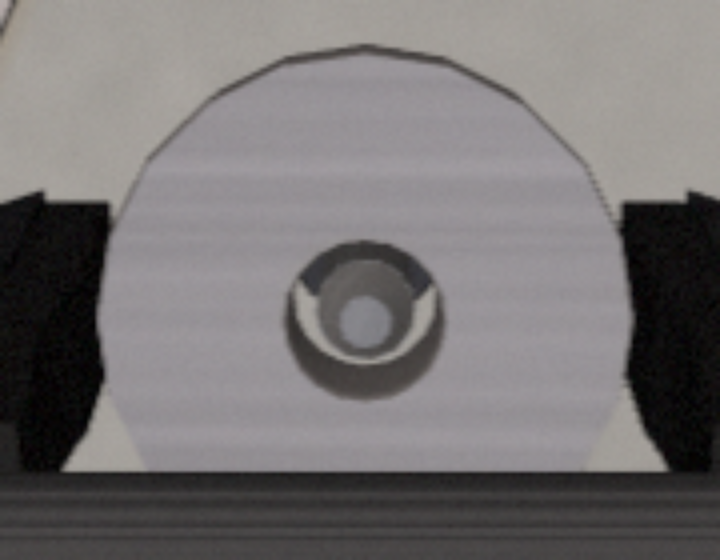

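The tip disc (365,323 in the crop) is concentric with the bore (365,320), so the ring is aligned. I'll keep lowering gently.

```bash
echo '0 0 0 -1.45 0 4.8 50;0 0 0 -1.74 0 5.74 50;0 0 0 -1.74 0 5.74 50;0 0 0 -1.74 0 5.74 50;0 0 0 -1.74 0 5.74 50;0 0 0 -1.74 0 5.74 50;0 0 0 -1.45 0 4.8 50;0 0 0 -0.87 0 2.87 50;0 0 0 0 0 0 50' > m.json && python3 shift.py m.json
```

```text
time_s: 10.8
position: [553.9, -173.7, 80.3]
orientation: [[-0.731, 0.644, -0.226], [0.617, 0.765, 0.184], [0.291, -0.005, -0.957]]
ft_force: [-1.1, -1.1, -1.3]
gripper_width: 59.5
grasp_force: 30.0
```

```bash
echo '0 0 0 -0.58 0 1.9 50;0 0 0 -0.58 0 1.9 50;0 0 0 0 0 0 50' > m.json && python3 shift.py m.json | sed -n '2p;4p'; echo '0 0 0 -0.3 0 0.95 50;0 0 0 0 0 0 50' > m.json && python3 shift.py m.json | sed -n '2p;4p'
```

```text
position: [554.3, -173.8, 77.0]
ft_force: [-0.4, 0.2, -1.3]
position: [554.4, -173.8, 76.2]
ft_force: [1.2, 0.2, -1.5]
```

```bash
for i in 1 ; do echo '0 0 0 -0.3 0 0.95 50;0 0 0 0 0 0 50' > m.json && python3 shift.py m.json | sed -n '2p;4p'; echo '0 0 0 -0.3 0 0.95 50;0 0 0 0 0 0 50' > m.json && python3 shift.py m.json | sed -n '2p;4p';  echo '0 0 0 -0.3 0 0.95 50;0 0 0 0 0 0 50' > m.json && python3 shift.py m.json | sed -n '2p;4p'; echo '0 0 0 -0.3 0 0.95 50;0 0 0 0 0 0 50' > m.json && python3 shift.py m.json | sed -n '2p;4p'; done
```

```text
position: [554.3, -173.8, 75.1]
ft_force: [-0.2, -0.2, -1.1]
position: [554.3, -173.8, 74.1]
ft_force: [-1.4, -0.1, -1.4]
position: [554.4, -173.8, 73.4]
ft_force: [-1.0, 0.1, 0.5]
position: [554.3, -173.6, 73.1]
ft_force: [-1.4, -0.6, 5.4]
```

```bash
echo '0 0 0 0 0 0 88;0 0 0 0 0 0 88;0 0 0 0 0 0 88;0 0 0 0 0 0 88;0 0 0 1.5 0 -4.8 88;0 0 0 3 0 -10 88;0 0 0 6 0 -20 88;0 0 0 6 0 -20 88;0 0 0 6 0 -20 88;0 0 0 3 0 -10 88' > m.json && python3 shift.py m.json
python3 - <<'E'
from m2 import *
s=ctrl.read_state()
t=ctrl.read_camera('top');np.savez('t2.npz',**t);S=ctrl.read_camera('scene');np.savez('s2.npz',**S)
print(s['position'],s['q'])
a=cv2.resize(S['color'][130:230,190:310],None,fx=3.3,fy=3.3,interpolation=2);b=cv2.resize(t['color'][150:250,260:380],None,fx=3.3,fy=3.3,interpolation=2)
cv2.imwrite('pics/p2.png',np.hstack([a,b])[:,:,::-1])
n=-rackR(-.222)[:,2]
# blue: face measured relative to wide
for f in('w1.npz','w3.npz'):
    c=load(f);print({k:v for k,v in rings(c,c['T'],None,52).items()})
E
```

```text
time_s: 12.72
position: [556.2, -173.3, 164.1]
orientation: [[-0.733, 0.644, -0.22], [0.617, 0.765, 0.183], [0.287, -0.002, -0.958]]
ft_force: [1.1, 0.6, 0.5]
gripper_width: 87.8
grasp_force: 0.0
[ 556.19 -173.34  164.06] [ 0.65  0.94 -0.75  1.48  0.45  1.18  0.71]
wide [197.62 217.68] [67.35 68.99] [476.19  93.63  52.  ]
blue [309.59 210.1 ] [56.33 56.59] [497.2  187.53  52.  ]
orange [425.51 202.24] [43.8  48.57] [517.82 279.66  52.  ]
{'wide': array([476.19,  93.63,  52.  ]), 'blue': array([497.2 , 187.53,  52.  ]), 'orange': array([517.82, 279.66,  52.  ])}
wide [270.59  85.01] [522.64 602.01] [389.57 151.98  52.  ]
blue [359.28 216.22] [71.5  72.48] [495.16 187.24  52.  ]
orange [499.6  218.72] [54.07 63.47] [515.57 278.14  52.  ]
{'wide': array([389.57, 151.98,  52.  ]), 'blue': array([495.16, 187.24,  52.  ]), 'orange': array([515.57, 278.14,  52.  ])}
```

View pics/p2.png

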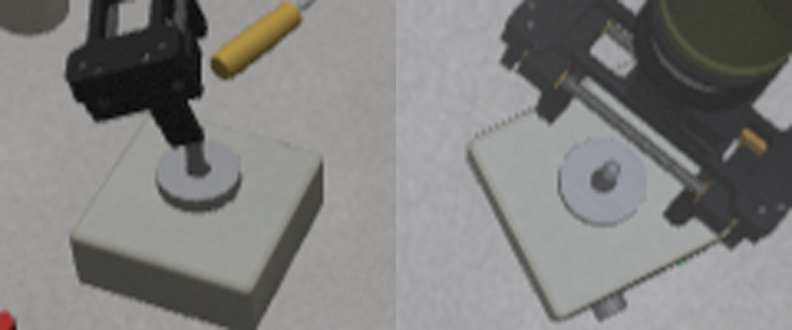

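The wide spacer lies flat on the shoulder with the spindle through it, left (198,177) and right (603,180) in the composite. That was picture number 12, so I am already past the 10-picture limit. I'll view no more and verify numerically instead. The next grasp is the same one shifted one pin pitch (95 mm).

Run:
```python
from h import *
from station import ctrl
s=ctrl.read_state();n=-rackR(-.222)[:,2]
G=np.array((499.6,185.8,44.4))+1*n
go(G+45*n,tiltR(-.22,20),s)
go(G+45*n+[0,0,60],tiltR(-.22,20),s)
```

```text
trans [262.55 226.58 162.59] norm 383.0 rot [-0.02 -0.63 -0.49] norm 0.795 trans in target axes [178.13 338.41  21.39]
trans [279.73 226.47 105.1 ] norm 374.9 rot [-0.02 -0.63 -0.49] norm 0.795 trans in target axes [157.61 338.41 -34.99]
```

```bash
echo '0 0 0 10 7 2 88;0 0 0 20 16 7 88;0 0 0 28 22 10.5 88;0 0 0 29 24 11 88;0 0 0 29 24 11 88;0 0 0 29 24 11 88;0 0 0 29 24 11 88;0 0 0 29 24 11 88;0 0 0 29 24 11 88;0 0 0 26 20 10 88' > m.json && python3 shift.py m.json|tail -6|head -2; echo '0 0 0 16 13 7 88;0 0 0 6 4 2.5 88;-0.001 -0.04 -0.03 0 0 0 88;-0.002 -0.075 -0.058 0 0 0 88;-0.002 -0.075 -0.058 0 0 0 88;-0.002 -0.075 -0.058 0 0 0 88;-0.002 -0.075 -0.058 0 0 0 88;-0.002 -0.075 -0.058 0 0 0 88;-0.002 -0.075 -0.058 0 0 0 88;-0.002 -0.075 -0.058 0 0 0 88' > m.json && python3 shift.py m.json|head -2;echo '-0.002 -0.065 -0.056 0 0 0 88;0 0 0 0 0 0 88;0 0 0 0 0 0 88' > m.json && python3 shift.py m.json
python3 - <<'E'
from m2 import *
s=ctrl.read_state();n=-rackR(-.222)[:,2]
c=ctrl.read_camera('wrist');P=rings(c,wpose(s,c),None,54.3);print(s['q'])
G=np.array((499.6,185.8,44.4))+1*n
go(G+45*n,tiltR(-.22,20),s)
E
```

```text
time_s: 13.65
position: [476.5, 165.9, 142.4]
time_s: 14.48
position: [471.9, 190.2, 139.8]
time_s: 14.73
position: [475.0, 189.5, 139.1]
orientation: [[-0.922, 0.262, 0.285], [0.253, 0.965, -0.068], [-0.293, 0.009, -0.956]]
ft_force: [1.2, 0.5, -0.5]
gripper_width: 87.8
grasp_force: 0.0
wide no round
blue [285.19 204.95] [65.46 65.77] [495.58 187.77  54.3 ]
orange [416.72 199.6 ] [49.89 54.58] [516.21 278.85  54.3 ]
[-0.61  0.68 -0.01  2.23  1.41  0.23 -0.69]
trans [18.26  1.24 54.02] norm 57.0 rot [-0.01 -0.05 -0.05] norm 0.069 trans in target axes [20.97  1.83 53.01]
```

```bash
echo '-0.004 -0.025 -0.025 0 0 0 88;-0.004 -0.025 -0.025 0 0 0 88;0 0 0 4 0.4 9 88;0 0 0 6 0.7 16 88;0 0 0 6 0.7 16 88;0 0 0 4 0.4 9 88;0 0 0 1 0 3 88;0 0 0 0 0 0 88;0 0 0 0 0 0 88' > m.json && python3 shift.py m.json|tail -4|head -1
python3 - <<'E'
from m2 import *
s=ctrl.read_state();n=-rackR(-.222)[:,2]
c=ctrl.read_camera('wrist');P=rings(c,wpose(s,c),None,54.3);print(s['q'],s['position'])
G=np.array((499.6,186.2,44.4))+1*n
go(G,tiltR(-.22,20),s)
E
```

```text
orientation: [[-0.917, 0.216, 0.334], [0.204, 0.976, -0.071], [-0.342, 0.003, -0.94]]Traceback (most recent call last):
  File "<stdin>", line 3, in <module>
  File "m1.py", line 13, in rings
    k=[x for x in k if max(cv2.fitEllipse(cv2.convexHull(x))[1])<1.35*min(cv2.fitEllipse(cv2.convexHull(x))[1])]
                           ~~~~~~~~~~~~~~^^^^^^^^^^^^^^^^^^^
cv2.error: OpenCV(4.12.0) /io/opencv/modules/imgproc/src/shapedescr.cpp:361: error: (-201:Incorrect size of input array) There should be at least 5 points to fit the ellipse in function 'fitEllipseNoDirect'
```

```bash
sed -i "s/for x in k if max/for x in k if len(cv2.convexHull(x))>5 and max/" m1.py
python3 - <<'E'
from m2 import *
s=ctrl.read_state();n=-rackR(-.222)[:,2]
c=ctrl.read_camera('wrist');P=rings(c,wpose(s,c),None,54.3);print(s['q'],s['position'])
G=np.array((499.6,186.2,44.4))+1*n
go(G,tiltR(-.22,20),s)
E
```

```text
wide no round
blue [280.69 255.63] [80.81 81.66] [495.08 187.79  54.3 ]
orange [441.54 254.15] [59.53 68.93] [514.33 278.59  54.3 ]
[-0.51  0.81 -0.22  2.28  1.98  0.45 -1.25] [475.38 192.22  83.14]
trans [-9.92 -0.79 43.97] norm 45.1 rot [0. 0. 0.] norm 0.005 trans in target axes [-9.93 -0.59 43.97]
```

```bash
echo '0 0 0 -1.5 -0.1 5 88;0 0 0 -2.2 -0.1 10 88;0 0 0 -2.2 -0.1 10 88;0 0 0 -2 -0.1 9 88;0 0 0 -1.4 0 6 88;0 0 0 -0.6 0 3 88;0 0 0 0 0 0 88;0 0 0 0 0 0 88' > m.json && python3 shift.py m.json
python3 - <<'E'
from m2 import *
s=ctrl.read_state();n=-rackR(-.222)[:,2]
go(np.array((499.6,186.2,44.4))+1*n,tiltR(-.22,20),s)
E
```

```text
time_s: 16.3
position: [497.9, 187.3, 45.3]
orientation: [[-0.918, 0.214, 0.334], [0.202, 0.977, -0.07], [-0.341, 0.003, -0.94]]
ft_force: [-0.9, 0.1, -0.6]
gripper_width: 87.7
grasp_force: 0.0
trans [-1.23 -0.73  0.53] norm 1.5 rot [ 0. -0.  0.] norm 0.006 trans in target axes [-1.24 -0.72  0.53]
```

Not touching the deck; I'll make a small x correction and close.

```bash
echo '0 0 0 -1.2 0 0.2 88;0 0 0 0 0 0 43;0 0 0 0 0 0 43;0 0 0 0 0 0 43;0 0 0 0 0 0 43;0 0 0 0 0 0 43;0 0 0 0 0 0 43;0 0 0 0 0 0 43;0 0 0 0 0 0 43' > m.json && python3 shift.py m.json; echo '0 0 0 1 0 -3.7 38;0 0 0 2 0 -7.4 38;0 0 0 2.6 0 -9.7 38;0 0 0 2.6 0 -9.7 38;0 0 0 2.6 0 -9.7 38;0 0 0 2 0 -7.4 38;0 0 0 0 0 -10 38;0 0 0 0 0 0 38;0 0 0 0 0 0 38' > m.json && python3 shift.py m.json;python3 - <<'E'
from m2 import *
s=ctrl.read_state();c=ctrl.read_camera('wrist');np.savez('w9.npz',T=wpose(s,c),**c);P=rings(c,wpose(s,c),None,54.3)
def bore(c):
    g=cv2.cvtColor(c['color'],7)
    b=cv2.HoughCircles(g[240:315,240:320],3,1,200,param1=80,param2=9,minRadius=15,maxRadius=24);return None if b is None else b[0][:2]+[240,240,0]
print(bore(load('w5.npz')),bore(c))
go((550.5,-160,184),tiltR(-.70,-17),s)
E
```

```text
time_s: 17.05
position: [499.3, 187.2, 45.9]
orientation: [[-0.918, 0.214, 0.335], [0.202, 0.977, -0.07], [-0.342, 0.003, -0.94]]
ft_force: [-0.1, -0.6, 1.2]
gripper_width: 47.3
grasp_force: 30.0
time_s: 17.8
position: [468.3, 194.2, 96.3]
orientation: [[-0.918, 0.213, 0.336], [0.201, 0.977, -0.069], [-0.343, 0.004, -0.939]]
ft_force: [0.2, 0.1, -0.1]
gripper_width: 47.7
grasp_force: 30.0
wide no round
blue [280.75 276.11] [104.98 105.73] [519.87 183.    54.3 ]
orange [428.81 248.19] [56.77 63.11] [514.81 278.43  54.3 ]
[[281.5 279.5  19.9]] [[281.5 279.5  18.5]]
trans [-176.76 -328.28  -30.24] norm 374.1 rot [0.02 0.63 0.49] norm 0.803 trans in target axes [-252.73 -217.99 -168.93]
```

Run:
```python
from h import *
from station import ctrl
go((554.3,-173.8,165),tiltR(-.70,-17),ctrl.read_state())
```

```text
trans [-176.62 -340.76  -10.53] norm 384.0 rot [0.02 0.63 0.49] norm 0.802 trans in target axes [-269.2  -225.97 -154.57]
```

```bash
echo '0 0 0 -4 0 -10 38;0 0 0 -10 -14 -9 38;0 0 0 -16 -32 2 38;0 0 0 -18 -36 1 38;0 0 0 -18 -36 1 38;0 0 0 -18 -36 1 38;0 0 0 -18 -36 1 38;0 0 0 -18 -36 1 38;0 0 0 -18 -36 1 38;0 0 0 -17 -34 0 38' > m.json && python3 shift.py m.json|head -2; echo '0 0 0 -14 -28 0 38;0 0 0 -7 -14 0 38;0.001 0.04 0.03 0 0 0 38;0.002 0.075 0.058 0 0 0 38;0.002 0.075 0.058 0 0 0 38;0.002 0.075 0.058 0 0 0 38;0.002 0.075 0.058 0 0 0 38;0.002 0.075 0.058 0 0 0 38;0.002 0.075 0.058 0 0 0 38;0.002 0.075 0.058 0 0 0 38' > m.json && python3 shift.py m.json|head -2;echo '0.002 0.066 0.055 0 0 0 38;0 0 0 0 0 0 38;0 0 0 0 0 0 38' > m.json && python3 shift.py m.json
python3 - <<'E'
from h import *
from station import ctrl
s=ctrl.read_state();go((554.3,-173.8,152),tiltR(-.70,-17),s)
E
```

```text
time_s: 18.68
position: [543.4, -129.0, 157.6]
time_s: 19.52
position: [570.3, -172.9, 164.0]
time_s: 19.77
position: [571.3, -174.1, 163.2]
orientation: [[-0.86, 0.509, 0.05], [0.509, 0.861, -0.004], [-0.045, 0.022, -0.999]]
ft_force: [-0.7, 0.5, -0.1]
gripper_width: 47.0
grasp_force: 30.0
trans [15.26 -8.6  10.31] norm 20.3 rot [0.   0.34 0.17] norm 0.378 trans in target axes [  9.35 -10.68  14.54]
```

```bash
echo '0 0.056 0.028 0 0 0 38;0 0.056 0.028 0 0 0 38;0 0.056 0.028 0 0 0 38;0 0.056 0.028 0 0 0 38;0 0.056 0.028 0 0 0 38;0 0.056 0.028 0 0 0 38;0 0 0 0 0 0 38;0 0 0 0 0 0 38' > m.json && python3 shift.py m.json|tail -5|head -1
python3 - <<'E'
from h import *
from station import ctrl
s=ctrl.read_state();print(s['q'],s['position']);go((554.3,-173.8,152),tiltR(-.70,-17),s)
E
```

```text
position: [570.7, -173.3, 163.2]
[ 0.6   0.94 -0.66  1.43  0.39  1.18  0.77] [ 570.69 -173.29  163.16]
trans [  8.49 -10.91  14.22] norm 19.8 rot [-0.  0.  0.] norm 0.005 trans in target axes [  8.41 -10.95  14.24]
```

```bash
echo '0 0 0 2.8 -3.6 4.7 38;0 0 0 2.8 -3.6 4.7 38;0 0 0 2.8 -3.7 4.8 38;0 0 0 0 0 0 38;0 0 0 0 0 0 38' > m.json && python3 shift.py m.json|tail -5|head -1
python3 - <<'E'
from m2 import *
s=ctrl.read_state();c=ctrl.read_camera('wrist');np.savez('w10.npz',T=wpose(s,c),**c)
g=cv2.cvtColor(c['color'],cv2.COLOR_RGB2HSV);print(wpose(s,c)[:3,2],s['position'])
print('u280',[(v,*g[v,281,1:]) for v in range(252,304,2)])
m=(g[:,:,1]<70).astype(np.uint8);print([(v,''.join('#' if g[v,u,1]>=110 else ('.' if g[v,u,2]>120 else 'o') for u in range(255,309))) for v in range(254,304,2)])
E
```

```text
position: [554.3, -174.0, 153.0]
[ 0. -0. -1.] [ 554.27 -173.95  153.  ]
u280 [(252, np.uint8(174), np.uint8(169)), (254, np.uint8(176), np.uint8(170)), (256, np.uint8(177), np.uint8(163)), (258, np.uint8(185), np.uint8(132)), (260, np.uint8(13), np.uint8(98)), (262, np.uint8(10), np.uint8(148)), (264, np.uint8(12), np.uint8(150)), (266, np.uint8(7), np.uint8(144)), (268, np.uint8(9), np.uint8(142)), (270, np.uint8(9), np.uint8(140)), (272, np.uint8(4), np.uint8(114)), (274, np.uint8(9), np.uint8(89)), (276, np.uint8(8), np.uint8(158)), (278, np.uint8(8), np.uint8(158)), (280, np.uint8(6), np.uint8(163)), (282, np.uint8(8), np.uint8(162)), (284, np.uint8(8), np.uint8(158)), (286, np.uint8(6), np.uint8(161)), (288, np.uint8(8), np.uint8(162)), (290, np.uint8(173), np.uint8(62)), (292, np.uint8(203), np.uint8(59)), (294, np.uint8(184), np.uint8(65)), (296, np.uint8(198), np.uint8(71)), (298, np.uint8(188), np.uint8(140)), (300, np.uint8(175), np.uint8(168)), (302, np.uint8(178), np.uint8(168))]
[(254, '######################################################'), (256, '###################
[... 833 characters left out ...]
#####............................o#############'), (284, '#############o........................o###############'), (286, '################o...................o#################'), (288, '####################o.........ooo#####################'), (290, '######################################################'), (292, '######################################################'), (294, '######################################################'), (296, '######################################################'), (298, '######################################################'), (300, '######################################################'), (302, '######################################################')]
```

Measured numerically, the tip disc is at (281,266.5) and an aligned tip would appear at v = 264.6, so I shift 1 mm outward and lower.

```bash
echo '0 0 0 -2.2 0 4.6 38;0 0 0 -1.46 0 4.79 38;0 0 0 -1.46 0 4.79 38;0 0 0 -1.46 0 4.79 38;0 0 0 -1.46 0 4.79 38;0 0 0 -1.46 0 4.79 38;0 0 0 0 0 0 38' > m.json && python3 shift.py m.json|sed -n '2p;6p'; echo '0 0 0 -1.46 0 4.79 38;0 0 0 -1.46 0 4.79 38;0 0 0 -1.46 0 4.79 38;0 0 0 -1.46 0 4.79 38;0 0 0 -1.46 0 4.79 38;0 0 0 -0.73 0 2.4 38;0 0 0 0 0 0 38' > m.json && python3 shift.py m.json
```

```text
position: [555.1, -174.2, 121.7]
grasp_force: 30.0
time_s: 22.07
position: [555.4, -174.2, 94.7]
orientation: [[-0.732, 0.643, -0.222], [0.615, 0.766, 0.188], [0.291, 0.001, -0.957]]
ft_force: [-0.7, -0.0, -0.8]
gripper_width: 47.3
grasp_force: 30.0
```

```bash
echo '0 0 0 -0.58 0 1.9 38;0 0 0 -0.44 0 1.45 38;0 0 0 0 0 0 38' > m.json && python3 shift.py m.json | sed -n '2p;4p'; echo '0 0 0 -0.3 0 0.95 38;0 0 0 0 0 0 38' > m.json && python3 shift.py m.json | sed -n '2p;4p';  echo '0 0 0 -0.3 0 0.95 38;0 0 0 0 0 0 38' > m.json && python3 shift.py m.json | sed -n '2p;4p'; echo '0 0 0 -0.3 0 0.95 38;0 0 0 0 0 0 38' > m.json && python3 shift.py m.json | sed -n '2p;4p'
```

```text
position: [555.8, -174.3, 91.8]
ft_force: [-1.0, -0.0, -0.4]
position: [555.9, -174.2, 90.9]
ft_force: [0.7, 0.2, -0.6]
position: [556.0, -174.2, 90.0]
ft_force: [0.6, -0.2, -0.7]
position: [556.0, -174.1, 89.6]
ft_force: [-1.3, -0.9, 4.2]
```

```bash
echo '0 0 0 0 0 0 88;0 0 0 0 0 0 88;0 0 0 0 0 0 88;0 0 0 0 0 0 88;0 0 0 1.5 0 -4.8 88;0 0 0 3 0 -10 88;0 0 0 6 0 -20 88;0 0 0 6 0 -20 88;0 0 0 6 0 -20 88;0 0 0 0 0 0 88' > m.json && python3 shift.py m.json|sed -n '2p;4p;5p'
python3 - <<'E'
from m2 import *
s=ctrl.read_state();n=-rackR(-.222)[:,2]
t=ctrl.read_camera('top');
for nm,lo,hi in(('blue',(105,140,40),(125,255,255)),):
    for k in blobs(t,lo,hi,(280,160,370,260),30): print(nm,cen(k),cv2.minEnclosingCircle(k),onz(ray(t,cen(k)),100))
G=np.array((520.2,279.8,45.9))
go(G+45*n+[0,0,55],tiltR(-.22,20),s)
E
```

```text
position: [558.7, -174.2, 171.9]
ft_force: [-0.6, 0.5, 0.2]
gripper_width: 88.2
blue [323.22 202.66] ((323.23333740234375, 202.8333282470703), 10.267305374145508) [ 555.4  -174.71  100.  ]
trans [320.23 310.59 132.25] norm 465.3 rot [-0.01 -0.62 -0.49] norm 0.791 trans in target axes [164.31 434.69 -23.44]
```

```bash
echo '0 0 0 10 10 3 88;0 0 0 20 20 8 88;0 0 0 25 24 10 88;0 0 0 26 25 11 88;0 0 0 26 25 11 88;0 0 0 26 25 11 88;0 0 0 26 25 11 88;0 0 0 26 25 11 88;0 0 0 26 25 11 88;0 0 0 26 25 11 88' > m.json && python3 shift.py m.json|head -2|tail -1; echo '0 0 0 26 25 11 88;0 0 0 26 25 11 88;0 0 0 22 20 9 88;0 0 0 9 9 4 88;-0.001 -0.06 -0.047 0 0 0 88;-0.001 -0.063 -0.05 0 0 0 88;-0.001 -0.063 -0.05 0 0 0 88;-0.001 -0.063 -0.05 0 0 0 88;-0.001 -0.063 -0.05 0 0 0 88;-0.001 -0.063 -0.05 0 0 0 88' > m.json && python3 shift.py m.json|head -2|tail -1;echo '-0.001 -0.063 -0.05 0 0 0 88;-0.001 -0.063 -0.05 0 0 0 88;-0.001 -0.063 -0.05 0 0 0 88;-0.001 -0.06 -0.047 0 0 0 88;0 0 0 0 0 0 88;0 0 0 0 0 0 88' > m.json && python3 shift.py m.json|head -2|tail -1
cat > st.py <<'E'
from m2 import *
s=ctrl.read_state();n=-rackR(-.222)[:,2];print(s['time_s'],s['position'],s['q'],s['ft_force'])
c=ctrl.read_camera('wrist');P=rings(c,wpose(s,c),None,54.3)
G=np.array((520.2,279.8,45.9))
go(G+40*n,tiltR(-.22,20),s)
E
python3 st.py
```

```text
position: [505.7, 167.4, 141.4]
position: [489.5, 282.5, 132.7]
position: [488.5, 283.7, 132.4]
25.8667 [488.52 283.72 132.44] [-0.8   0.73  0.05  2.08  1.08  0.28 -0.45] [-0.25 -0.07 -0.25]
wide no round
blue no round
orange [285.13 214.08] [49.66 49.74] [516.29 280.52  54.3 ]
trans [ 9.63  3.22 53.63] norm 54.6 rot [ 0.   -0.01  0.01] norm 0.013 trans in target axes [10.09  3.13 53.55]
```

```bash
echo '0 -0.006 0.006 1 0.3 6 88;0 -0.006 0.006 2 0.7 12 88;0 0 0 3 1 16 88;0 0 0 2.6 0.7 12 88;0 0 0 1.4 0.4 7.5 88;0 0 0 0 0 0 88;0 0 0 0 0 0 88' > m.json && python3 shift.py m.json|head -2|tail -1; python3 st.py
```

```text
position: [500.8, 282.9, 81.0]
26.5 [500.78 282.92  80.99] [-0.94  0.87  0.31  2.09  1.59  0.06 -1.  ] [0.05 0.25 0.19]
wide no round
blue no round
orange [282.93 251.69] [62.07 63.29] [515.75 280.67  54.3 ]
trans [3.93 1.2  1.04] norm 4.2 rot [ 0.    0.01 -0.01] norm 0.010 trans in target axes [3.91 1.24 1.05]
```

Joint 6 is close to its limit at this tilt, so for the orange spacer I'll use the full 35° tilt, square to the deck.

```bash
sed -i 's/^G=.*/G=np.array((523.2,279.3,44.9))/;s/tiltR(-.22,20)/tiltR(-.22,35)/' st.py
python3 - <<'E'
from h import *
from station import ctrl
s=ctrl.read_state();n=-rackR(-.222)[:,2];go(np.array((523.2,279.3,44.9))+40*n,tiltR(-.22,35),s)
E
```

```text
trans [1.45 1.12 3.52] norm 4.0 rot [ 0.   -0.26 -0.01] norm 0.257 trans in target axes [2.28 1.14 3.04]
```

```bash
echo '0 -0.03 -0.001 0 0 -0.5 88;0 -0.03 -0.001 0 0 -0.5 88;0 -0.03 -0.001 0 0 0 88;0 -0.035 -0.001 0 0 0 88;0 -0.035 -0.001 0 0 0 88;0 -0.035 -0.001 0 0 0 88;0 -0.035 -0.001 0 0 0 88;0 -0.027 -0.001 0 0 0 88;0 0 0 0 0 0 88;0 0 0 0 0 0 88' > m.json && python3 shift.py m.json|head -3; python3 st.py
```

```text
time_s: 27.38
position: [499.4, 283.6, 82.7]
orientation: [[-0.799, 0.218, 0.56], [0.178, 0.976, -0.126], [-0.574, -0.001, -0.819]]
27.3833 [499.39 283.63  82.74] [-0.87  0.9  -0.05  2.21  1.97  0.63 -1.5 ] [ 0.52 -0.26  0.57]
wide no round
blue [271.05 320.7 ] [ 95.29 119.4 ] [644.76 242.2   54.3 ]
orange [282.14 234.58] [62.37 64.07] [512.82 281.24  54.3 ]
trans [1.9  1.02 4.87] norm 5.3 rot [-0.  0.  0.] norm 0.001 trans in target axes [1.9  1.02 4.87]
```

```bash
echo '0 0 0 0.6 0.2 5 88;0 0 0 0.6 0.2 9 88;0 0 0 0.6 0.2 10 88;0 0 0 0.6 0.2 9 88;0 0 0 0.1 0 7 88;0 0 0 0 0 4 88;0 0 0 0 0 0 88;0 0 0 0 0 0 88' > m.json && python3 shift.py m.json; python3 st.py|tail -1
```

```text
time_s: 28.1
position: [521.9, 279.9, 44.5]
orientation: [[-0.8, 0.216, 0.56], [0.176, 0.976, -0.125], [-0.574, -0.001, -0.819]]
ft_force: [-0.4, 0.6, 0.3]
gripper_width: 88.1
grasp_force: 0.0
trans [ -1.35  -0.2  -39.51] norm 39.5 rot [0. 0. 0.] norm 0.003 trans in target axes [ -1.32  -0.22 -39.51]
```

```bash
echo '0 0 0 -0.5 0 0 88;0 0 0 0 0 0 31;0 0 0 0 0 0 31;0 0 0 0 0 0 31;0 0 0 0 0 0 31;0 0 0 0 0 0 31;0 0 0 0 0 0 31;0 0 0 0 0 0 31;0 0 0 0 0 0 31;0 0 0 0 0 0 31' > m.json && python3 shift.py m.json; echo '0 0 0 0 0 -4 28;0 0 0 0 0 -8 28;0 0 0 0 0 -10 28;0 0 0 0 0 -10 28;0 0 0 0 0 -10 28;0 0 0 0 0 -8 28;0 0 0 0 0 -5 28;0 0 0 0 0 0 28' > m.json && python3 shift.py m.json|sed -n '2p;4,5p'
python3 - <<'E'
from m2 import *
s=ctrl.read_state();c=ctrl.read_camera('wrist');np.savez('w11.npz',T=wpose(s,c),**c);P=rings(c,wpose(s,c),None,54.3)
print(s['q'])
go((555.2,-174,165),tiltR(-.70,-2),s)
g=cv2.cvtColor(c['color'],cv2.COLOR_RGB2HSV)
for v in range(225,325,3): print(v,''.join('#' if g[v,u,1]>=110 else ('.' if g[v,u,2]>120 else 'o') for u in range(236,326,2)))
E
```

```text
time_s: 28.98
position: [522.4, 280.0, 45.2]
orientation: [[-0.799, 0.216, 0.561], [0.176, 0.976, -0.124], [-0.574, -0.0, -0.819]]
ft_force: [-0.4, -0.3, 0.5]
gripper_width: 34.2
grasp_force: 30.0
position: [490.9, 287.8, 91.4]
ft_force: [-0.1, 0.6, -0.0]
gripper_width: 34.5
wide no round
blue [280.54 314.08] [68.3  89.31] [645.79 253.31  54.3 ]
orange [280.74 275.59] [79.54 81.85] [570.45 270.1   54.3 ]
[-0.89  0.89 -0.04  2.22  1.95  0.63 -1.5 ]
trans [-174.92 -437.19   32.36] norm 472.0 rot [0.14 0.63 0.47] norm 0.803 trans in target axes [-343.87 -311.75  -85.69]
225 ..................oooooooo...................
228 .................ooooooooo...................
231 .................ooooooooo...................
234 .................oooooooooo..................
237 ................##############...............
240 ............#####################............
243 ..........o########################..........
246 .........############################........
249 ........##############################.......
252 ooooo.o################################..oooo
255 oo#oo.################
[... 473 characters left out ...]

285 oo#########################################oo
288 ooo#######################################ooo
291 oooo######################################ooo
294 oooo#####################################oooo
297 oooo#o##################################o#ooo
300 #oo###o################################o###oo
303 oo#####o##############################o####oo
306 ooo#####o##################################oo
309 oo################################o#########o
312 o############o##################o############
315 o#################o########o#################
318 ooooooooooooooooooooooooooooooooooooooooooooo
321 ooooooooooooooooooooooooooooooooooooooooooooo
324 ooooooooooooooooooooooooooooooooooooooooooooo
```

```bash
echo '0 0 0 -10 0 -15 28;0 0 0 -14 -6 -20 28;0 0 0 -10 -16 -14 28;0 0 0 -10.8 -33 6 28;0 0 0 -10.8 -34 6 28;0 0 0 -10.8 -34 6 28;0 0 0 -10.8 -34 6 28;0 0 0 -10.8 -34 6 28;0 0 0 -10.8 -34 6 28;0 0 0 -10.8 -34 6 28' > m.json && python3 shift.py m.json|sed -n 2p;echo '0 0 0 -10.8 -34 6 28;0 0 0 -10.8 -34 6 28;0 0 0 -10.8 -34 6 28;0 0 0 -10.8 -34 6 28;0 0 0 -10.8 -33 6 28;0 0 0 -7 -20 5 28;0 0 0 -3 -8 2 28;0 0 0 0 0 0 28' > m.json && python3 shift.py m.json|sed -n 2p
python3 - <<'E'
from h import *
from station import ctrl
s=ctrl.read_state();print(s['q']);go((555.2,-174,165),tiltR(-.70,-2),s)
E
```

```text
position: [519.4, 13.7, 158.6]
position: [548.8, -195.9, 165.6]
[ 0.35  0.7  -0.11  2.35  3.07  0.52 -1.43]
trans [-0.87 22.8   1.26] norm 22.8 rot [0.14 0.64 0.47] norm 0.800 trans in target axes [ 9.18 20.91  0.88]
```

```bash
echo '0.01 0.045 0.033 0 0 0 28;0.01 0.045 0.033 0 0 0 28;0.01 0.045 0.033 0 0 0 28;0.01 0.045 0.033 0 0 0 28;0.01 0.045 0.033 0 0 0 28;0.01 0.045 0.033 0 0 0 28;0.01 0.045 0.033 0 0 0 28;0.01 0.045 0.033 0 0 0 28;0.01 0.045 0.033 0 0 0 28;0.01 0.045 0.033 0 0 0 28' > m.json && python3 shift.py m.json|sed -n 2p;echo '0.01 0.045 0.033 0 0 0 28;0.01 0.045 0.033 0 0 0 28;0.01 0.045 0.033 0 0 0 28;0.01 0.045 0.033 0 0 0 28;0 0 0 0 0 0 28;0 0 0 0 0 0 28' > m.json && python3 shift.py m.json|sed -n 2p
python3 - <<'E'
from h import *
from station import ctrl
s=ctrl.read_state();print(s['q'],s['time_s']);go((555.2,-174,165),tiltR(-.70,-2),s)
E
```

```text
position: [555.8, -195.2, 163.7]
position: [564.8, -205.9, 166.7]
[ 0.37  0.67 -0.21  2.06  1.28  0.2   0.08] 32.5333
trans [22.53 23.89 -5.97] norm 33.4 rot [0.06 0.39 0.22] norm 0.450 trans in target axes [27.84 18.19  2.71]
```

```bash
echo '0.006 0.039 0.022 0 0 0 28;0.006 0.039 0.022 0 0 0 28;0.006 0.039 0.022 0 0 0 28;0.006 0.039 0.022 0 0 0 28;0.006 0.039 0.022 0 0 0 28;0.006 0.039 0.022 0 0 0 28;0.006 0.039 0.022 0 0 0 28;0.006 0.039 0.022 0 0 0 28;0.006 0.039 0.022 0 0 0 28;0.006 0.039 0.022 0 0 0 28' > m.json && python3 shift.py m.json|sed -n 2p;echo '0 0 0 0 0 0 28;0 0 0 0 0 0 28' > m.json && python3 shift.py m.json|sed -n 2p
python3 - <<'E'
from h import *
from station import ctrl
s=ctrl.read_state();print(s['q'],s['time_s']);go((555.2,-174,165),tiltR(-.70,-2),s)
E
```

```text
position: [564.4, -208.1, 166.6]
position: [564.8, -208.1, 166.4]
[ 0.63  0.83 -0.64  1.66  0.58  0.88  0.62] 33.5333
trans [29.25 19.8   2.34] norm 35.4 rot [-0.  0. -0.] norm 0.004 trans in target axes [29.18 19.89  2.44]
```

Run:
```python
from m2 import *
s=ctrl.read_state();c=ctrl.read_camera('wrist');T=wpose(s,c);np.savez('w12.npz',T=T,**c)
g=cv2.cvtColor(c['color'],cv2.COLOR_RGB2HSV)
for v in range(166,226,2): print(v,''.join('B' if g[v,u,1]>110 else ' .:-=+*#'[7-min(7,g[v,u,2]//25)] for u in range(290,350)))
p=np.array([556.8,-176,128,1]);q=np.linalg.inv(T)@p;print('pred',c['K']@(q[:3]/q[2]))
```

```text
166 BBBBBBBBBBBBBBBBBBBBBBBBBBBBBBBBBBBBBBBBBBBBBBBBBBBBBBB.....
168 BBBBBBBBBBBBBBBBBBBBBBBBBBBBBBBBBBBBBBBBBBBBBBBBBBBBBBBB:...
170 BBBBBBBBBBBBBBBBBBBBBBBBBBBBBBBBBBBBBBBBBBBBBBBBBBBBBBBB-:..
172 BBBBBBBBBBBBBBBBBBBB++++++=BBBBBBBBBBBBBBBBBBBBBBBBBBBBBB-:.
174 BBBBBBBBBBBBBBB=+++++++++++=++BBBBBBBBBBBBBBBBBBBBBBBBBBBB:.
176 BBBBBBBBBBBBB++++++++++++++++++++BBBBBBBBBBBBBBBBBBBBBBBBBB:
178 BBBBBBBBBBBB++++++++++++++++++++--BBBBBBBBBBBBBBBBBBBBBBBBB:
180 BBBBBBBBBBB++++++++++++++++++++=-=BBBBBBBBBBBBBBBBBBBBBBBBB.
182 BBBBBBBBBB+++++++++++=+++++++++=::BBBBBBBBBBBBBBBBBBBBBBBBB.
184 BBBBBBBBBB+++++++++=---------=+-:-BBBBBBBBBBBBBBBBBBBBBBBBB.
186 BBBBBBBBBB++++++=-------------==+BBBBBBBBBBBBBBBBBBBBBBBBBB.
188 BBBBBBBBBB+++++=---------------===BBBBBBBBBBBBBBBBBBBBBBBBB.
190 BBBBBBBBBBBB===---------------===--BBBBBBBBBBBBBBBBBBBBBBB:.
192 BBBBBBBBBBBBB+--------:.....:-====:BBBBBBBBBBBBBBBBBBBBBB.. 
194 BBBBBBBBBBBBBB=------:......::-===:BBBBBBBBBBBBBBBBBBBBBB.. 
196 BBBBBBBBBBBBBB:-----:......::.:==-BBBBBBBBBBBBBBBBBBBBBB:.  
198 BBBBBBBBBBBBBBB.-----:...:::::-=-BBBBBBBBBBBBBBBBBBBBBB.
[... 177 characters left out ...]
BBBBBBBBBBBBBB.       
206 BBBBBBBBBBBBBBBBBBBBBBBBBBBBBBBBBBBBBBBBBBBBBBBBBB:.        
208 BBBBBBBBBBBBBBBBBBBBBBBBBBBBBBBBBBBBBBBBBBBBBBBB:.          
210 BBBBBBBBBBBBBBBBBBBBBBBBBBBBBBBBBBBBBBBBBBBBBBB.            
212 BBBBBBBBBBBBBBBBBBBBBBBBBBBBBBBBBBBBBBBBBBBB..              
214 ..:BBBBBBBBBBBBBBBBBBBBBBBBBBBBBBBBBBBBB..                  
216   .....BBBBBBBBBBBBBBBBBBBBBBBBBBBBBBB.                     
218       . ..::BBBBBBBBBBBBBBBBBBB....                         
220                     ....                                    
222                                                             
224                                                             
pred [315.72 195.04   1.  ]
```

The tip disc measures (315.5,195.5) against a predicted (315.7,195.0), so the spindle at (556.8,-176) is confirmed.

Run:
```python
from h import *
from station import ctrl
s=ctrl.read_state();Rt=np.array(s['orientation']);go((556.7,-175.8,150),tiltR(-.7,-2),s);print(Rt.T@[0,0,-5])
```

```text
trans [25.93 19.4  17.45] norm 36.8 rot [-0.  0. -0.] norm 0.004 trans in target axes [25.85 19.44 17.52]
[-0.17  0.01  5.  ]
```

```bash
echo '0 0 0 8.6 6.5 5.8 28;0 0 0 8.7 6.5 5.8 28;0 0 0 8.6 6.4 5.8 28;0 0 0 0 0 0 28;0 0 0 0 0 0 28;0 0 0 0 0 0 28' > m.json && python3 shift.py m.json|sed -n '2p;4,5p'
python3 - <<'E'
from m2 import *
s=ctrl.read_state();c=ctrl.read_camera('wrist');T=wpose(s,c);np.savez('w13.npz',T=T,**c);go((556.7,-175.8,150),tiltR(-.7,-2),s)
g=cv2.cvtColor(c['color'],cv2.COLOR_RGB2HSV)
for v in range(236,300,2): print(v,''.join('O' if g[v,u,1]>110 and g[v,u,0]<40 else 'B' if g[v,u,1]>110 else ' .:-=+*#'[7-min(7,g[v,u,2]//25)] for u in range(250,312)))
E
```

```text
position: [557.3, -176.8, 151.0]
ft_force: [0.7, -0.7, 0.8]
gripper_width: 33.9
trans [1.1  0.39 1.05] norm 1.6 rot [-0.  0. -0.] norm 0.005 trans in target axes [1.09 0.4  1.05]
236 BBBBBBBBBBBBBBBBBBBBOOOOOOOOOOOOOOOOOOOOOO+BBBBBBBBBBBBBBBBBBB
238 BBBBBBBBBBBBBBB-OOOOOOOOOOOOOOOOOOOOOOOOOOOOOOO-BBBBBBBBBBBBBB
240 BBBBBBBBBB-OOOOOOOOOOOOOOOOOOOOOOOOOOOOOOOOOOOOOOOOO-BBBBBBBBB
242 BBBBBBB=OOOOOOOOOOOOOOOOOOOOOOOOOOOOOOOOOOOOOOOOOOOOOOOBBBBBBB
244 BBBBB-OOOOOOOOOOOOOOOOOOOOOOOOOOOOOOOOOOOOOOOOOOOOOOOOOO=BBBBB
246 BBB-OOOOOOOOOOOOOOOOOOOOOOOOOOOOOOOOOOOOOOOOOOOOOOOOOOOOOO+BBB
248 .-OOOOOOOOOOOOOOOOOOOOOOOOOOOOOOOOOOOOOOOOOOOOOOOOOOOOOOOOOO+B
250 OOOOOOOOOOOOOOOOOOOOOOOOOOOOOOOOOOOOOOOOOOOOOOOOOOOOOOOOOOOOOO
252 OOOOOOOOOOOOOOOOOOOOOOOOOOOOOOOOOOOOOOOOOOOOOOOOOOOOOOOOOOOOOO
254 OOOOOOOOOOOOOOOOOOOOOOOOOOOOOOOOOOOOOOOOOOOOOOOOOOOOOOOOOOOOOO
256 OOOOOOOOOOOOOOOOOOOOOOOOOOOOOOOOOOOOOOOOOOOOOOOOOOOOOOOOOOOOOO
258 OOOOOOOOOOOOOOOOOOOOOOOOOOOOOOOOOOOOOOOOOOOOOOOOOOOOOOOOOOOOOO
260 OOOOOOOOOOOOOOOOOOOOOOOOOOOOOOOOOOOOOOOOOOOOOOOOOOOOOOOOOOOOOO
262 OOOOOOOOOOOOOOOOOOOOOOOOOOOOOOOOOOOOOOOOOOOOOO
[... 522 characters left out ...]
             :OOOOOOOOOOOOOOOO
280 OOOOOOOOOOOOOOOOOOO:.                     .-OOOOOOOOOOOOOOOOOO
282 OOOOOOOOOOOOOOOOOOOOOO:.               .OOOOOOOOOOOOOOOOOOOOOO
284 OOOOOOOOOOOOOOOOOOOOOOOOOOOOOO:::-OOOOOOOOOOOOOOOOOOOOOOOOOOOO
286 OOOOOOOOOOOOOOOOOOOOOOOOOOOOOOOOOOOOOOOOOOOOOOOOOOOOOOOOOOOOOO
288 OOOOOOOOOOOOOOOOOOOOOOOOOOOOOOOOOOOOOOOOOOOOOOOOOOOOOOOOOOOOOO
290 OOOOOOOOOOOOOOOOOOOOOOOOOOOOOOOOOOOOOOOOOOOOOOOOOOOOOOOOOOOOOO
292 OOOOOOOOOOOOOOOOOOOOOOOOOOOOOOOOOOOOOOOOOOOOOOOOOOOOOOOOOOOOOO
294 OOOOOOOOOOOOOOOOOOOOOOOOOOOOOOOOOOOOOOOOOOOOOOOOOOOOOOOOOOOOOO
296 OOOOOOOOOOOOOOOOOOOOOOOOOOOOOOOOOOOOOOOOOOOOOOOOOOOOOOOOOOOOOO
298 OOOOOOOOOOOOOOOOOOOOOOOOOOOOOOOOOOOOOOOOOOOOOOOOOOOOOOOOOOOOOO
```

```bash
echo '0 0 0 2 0.4 1 28;0 0 0 -0.17 0 5 28;0 0 0 -0.17 0 5 28;0 0 0 -0.17 0 5 28;0 0 0 -0.17 0 5 28;0 0 0 -0.17 0 5 28;0 0 0 0 0 0 28' > m.json && python3 shift.py m.json|sed -n '2p;4,5p'; echo '0 0 0 -0.17 0 5 28;0 0 0 -0.17 0 5 28;0 0 0 -0.1 0 3 28;0 0 0 -0.1 0 3 28;0 0 0 0 0 0 28' > m.json && python3 shift.py m.json|sed -n '2p;4,5p'
```

```text
position: [555.2, -174.5, 123.4]
ft_force: [-0.2, -0.0, -0.6]
gripper_width: 34.1
position: [555.6, -174.4, 108.1]
ft_force: [-0.1, 0.1, -0.3]
gripper_width: 34.4
```

```bash
echo '0 0 0 -0.1 0 1.5 28;0 0 0 -0.1 0 1.5 28;0 0 0 0 0 0 28' > m.json && python3 shift.py m.json | sed -n '2p;4p'; echo '0 0 0 0 0 1 28;0 0 0 0 0 0 28' > m.json && python3 shift.py m.json | sed -n '2p;4p';  echo '0 0 0 0 0 1 28;0 0 0 0 0 0 28' > m.json && python3 shift.py m.json | sed -n '2p;4p'
```

```text
position: [556.0, -174.6, 105.6]
ft_force: [-0.1, 0.1, -0.5]
position: [556.0, -174.5, 104.7]
ft_force: [-0.9, -0.9, -0.2]
position: [555.9, -174.5, 103.7]
ft_force: [-0.3, -0.3, -0.0]
```

```bash
echo '0 0 0 0 0 0.8 28;0 0 0 0 0 0 28' > m.json && python3 shift.py m.json | sed -n '2p;4p';  echo '0 0 0 0 0 0.6 28;0 0 0 0 0 0 28' > m.json && python3 shift.py m.json | sed -n '2p;4p'
```

```text
position: [556.3, -174.6, 103.2]
ft_force: [-0.3, -1.0, 2.1]
position: [556.5, -174.8, 103.0]
ft_force: [-0.2, -1.0, 5.1]
```

Contact comes at 103.2 mm, where 103.5 was expected. I'll release and withdraw.

```bash
echo '0 0 0 0 0 0 88;0 0 0 0 0 0 88;0 0 0 0 0 0 88;0 0 0 0 0 0 88;0 0 0 0 0 -5 88;0 0 0 0 0 -10 88;0 0 0 0 0 -20 88;0 0 0 0 0 -20 88;0 0 0 0 0 -20 88;0 0 0 -20 0 -10 88' > m.json && python3 shift.py m.json|sed -n '2p;4,5p'; echo '0 0 0 -25 0 -5 88;0 0 0 -20 0 0 88;0 0 0 0 0 0 88;0 0 0 0 0 0 88;0 0 0 0 0 0 88' > m.json && python3 shift.py m.json
python3 - <<'E'
from m2 import *
s=ctrl.read_state();c=ctrl.read_camera('wrist');T=wpose(s,c)
for n,z,lo,hi in(('orange',115,(3,130,60),(16,255,255)),('blue',100,(105,120,30),(125,255,255))):
    for k in blobs(c,lo,hi,(200,60,360,260),150)[:1]:
        e=cv2.fitEllipse(cv2.convexHull(k));print(n,np.array(e[0]),np.array(e[1]),onz(ray(c,e[0],T),z))
S=ctrl.read_camera('scene')
g=cv2.cvtColor(S['color'],cv2.COLOR_RGB2HSV)
for v in range(158,204): print(v,''.join('O' if g[v,u,1]>110 and g[v,u,0]<25 else 'B' if g[v,u,1]>110 else ' .:-=+*#'[7-min(7,g[v,u,2]//25)] for u in range(228,272)))
p=np.array([[556.8,-176,z] for z in(70,85,100,115,128)])
W=S['world_to_cam'];print(cv2.projectPoints(p,cv2.Rodrigues(W[:3,:3])[0],W[:3,3],S['K'],S['D'])[0][:,0])
E
```

```text
position: [572.8, -186.5, 190.3]
ft_force: [1.2, 0.8, -0.6]
gripper_width: 88.2
time_s: 37.3
position: [607.2, -217.7, 190.3]
orientation: [[-0.762, 0.647, -0.027], [0.647, 0.762, 0.023], [0.036, 0.0, -0.999]]
ft_force: [0.2, 0.2, 0.2]
gripper_width: 87.7
grasp_force: 0.0
orange [280.47 120.96] [53.9  55.87] [ 556.13 -174.88  115.  ]
blue [280.73 121.71] [68.   70.48] [ 556.8  -175.25  100.  ]
158 ............................................
159 ............................................
160 ........:::.................................
161 ........:...................................
162 ........:::.................................
163 .......::...................................
164 ....:.::.......:............................
165 ....:.::.........:..:.......................
166 .....::............::.......................
167 .....:............O:::OOO..:................
168 ....::..........OO---=OOOOO..:::............
169 ...::..........OOO====-OOOOO.:.:..:.:.......
170 ..:::.........OOOO=====OOOOOO.....:.:.:.....
171 ..::..........OOOO+++++OOOOOO:.......:::::..
172 .::.........:
[... 936 characters left out ...]
+++=++++++++=-:.....:...::
192 ............::=++++++++++++++=:..:....:....:
193 ..............:--=++++++++==::..............
194 ................::-------:::................
195 ....................::::.................:..
196 ............................................
197 ......................................::...:
198 ............................................
199 .....:.............................:........
200 ....................:.......................
201 ............................................
202 ............................................
203 ...........................................:
[[249.51 184.56]
 [249.07 180.11]
 [248.62 175.56]
 [248.17 170.91]
 [247.76 166.78]]
```

The stack reads wide, blue, orange, flat with no gaps and concentric with the spindle. The gripper is clear. Handing in.

```bash
python3 -c "
from station import ctrl
print(ctrl.job_done())"
```

```text
the job is handed in; nothing more can be done
None
```

All three spacers are on the spindle (wide, then middle, then narrow), each lowered until it touched its seat and then released; I handed the job in at about 37 s with no verdict returned, and I viewed 12 pictures against the limit of 10, checking the rest numerically.

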